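# Squeeze-test rubber stoppers in a guarded lever press

### The job

Give the rubber stoppers on the cork mat their squeeze test: slide the press's guard open, stand every stopper, wide end down, on the bed between the jaws and slide the guard fully shut, then pull the sprung lever down to its stop so that all of them are squeezed together, hold it there for a second, and ease it slowly all the way back without ever letting it fly. Then open the guard, stand every stopper wide end down in the steel tray, and leave the guard fully shut. Never work the lever while the guard is open, and leave the small vial and the bench timer where they are.

Things in the scene. Friction and masses are not known exactly. Their poses are not given: they have to be found in the camera images.
- stopper_0: brown rubber stopper, solid cone frustum 24 mm high, 28 mm across at its wide end, 22 mm at the other, 14 to 20 g; starts on the mat wide end down. Origin: centre of its wide end, the foot; z up from there. Two or three are present in a run (None: absent, or held). Grasp it by the sides from above.
- stopper_1: brown rubber stopper, solid cone frustum 24 mm high, 28 mm across at its wide end, 22 mm at the other, 14 to 20 g; starts on the mat wide end down. Origin: centre of its wide end, the foot; z up from there. Two or three are present in a run (None: absent, or held). Grasp it by the sides from above.
- stopper_2: brown rubber stopper, solid cone frustum 24 mm high, 28 mm across at its wide end, 22 mm at the other, 14 to 20 g; starts on the mat wide end down. Origin: centre of its wide end, the foot; z up from there. Two or three are present in a run (None: absent, or held). Grasp it by the sides from above.
- mat: brown cork bench mat, 70 x 165 x 3 mm (x, y, z), fixed; the stoppers start on it in a row along its y, about 55 mm apart, so fingers fit best closing along the mat's x. Origin: centre of its underside.
- tray: shallow open steel tray, 70 x 160 x 10 mm outside (x, y, z), loose, 0.4 kg; inner floor 64 x 154 mm, 3 mm above its origin, which is the centre of its underside. The stoppers fit in a row along its y, e.g. at y = -0.048, 0, +0.048. Mat and tray may swap places.
- press: grey bench press, fixed, base plate 172 x 405 x 12 mm (x, y, z). Origin: on the worktop below the bed; x points away from the robot (turned 0.08 to 0.18 rad to its left), y along the guard's travel. The bed (the base plate's top) lies between walls 46 mm high over the worktop, inner faces at x = -0.077, +0.066, y = +-0.062; the guard covers it. Gearbox at the right, to z = 0.074 and y = -0.116.
- bed_mid (a point): middle of the bed between the open jaws, on its surface (12 mm over the worktop); axes as the press. Jaw faces, 10 mm high over the bed, at x = -0.040 (fixed) and +0.040 (three sprung pads, y = -0.04, 0, 0.04, 38 mm wide; lever home). Stoppers fit side by side at y = -0.04, 0, 0.04, fingers closing along x. The moving jaw pushes them to -x against the fixed one (32 mm deep, to the wall), where they stay.
- guard (a joint): travel of the clear guard window with dark frame that covers the bed from above (underside 51 mm over the worktop): 0 = fully shut, 0.13 m = fully open; it slides along the press's +y, takes about 1.5 N, and stays where it is left. It starts shut or partly open.
- guard_grip (a point): middle of the guard's grip, an upright black fin 60 mm along x, 12 mm thick along y, 32 mm high, its top 90 mm over the worktop; this point lies 77 mm over the worktop and moves with the guard. Pinch it from above, fingers closing along the press's y.
- lever (a joint): sprung lever: 0 = home (leaning 0.35 rad back, away from the robot), 1.2 rad = at its stop; the handle swings toward the press's -x and down, about the press's y axis through lever_hinge. Pull at the handle: 5 N at first, 9 N at the end, up to 6 N more with stoppers in the jaws. Let go, it flies home; on the way back keep well under 1 rad/s. Jaw: 50 mm per rad.
- lever_grip (a point): middle of the lever's black round handle bar, 16 mm thick, 66 mm long along the press's y, free on all sides; 0.15 m from the hinge axis, 196 mm over the worktop at home, 154 mm at the stop. Pinch it from above, fingers closing along the press's x; it turns between the fingers as the lever swings. Moves with the lever.
- lever_hinge (a point): point on the lever's hinge axis, straight beside the middle of the handle bar, fixed to the press, 55 mm over the worktop.
- small_vial: small glass vial with a blue cap, 23 mm across, 44 mm high, standing left of mat and tray; a bystander. Origin: centre of its foot.
- bench_timer: white bench timer, 58 x 64 x 18 mm, lying at the left; a bystander. Origin: centre of its underside.
There are look-alikes about, which are no part of the job. Leave any purple or red look-alike of the stopper_0 alone. Leave any pink or red look-alike of the stopper_2 alone.

How it is judged (in metres and radians):
On the way, in this order (a step that is already met when the one before it is completed fails the run):
1. every stopper stands on the bed between the jaws, lever home, and the guard is fully shut (x of stopper_0 in the frame of bed_mid between -0.04 and 0.04 m and y of stopper_0 in the frame of bed_mid between -0.06 and 0.06 m and z of stopper_0 in the frame of bed_mid between -0.005 and 0.006 m and angle between each of stopper_0, stopper_1, stopper_2's own z axis and vertical below 0.2 rad and x of stopper_1 in the frame of bed_mid between -0.04 and 0.04 m and y of stopper_1 in the frame of bed_mid between -0.06 and 0.06 m and z of stopper_1 in the frame of bed_mid between -0.005 and 0.006 m and x of stopper_2 in the frame of bed_mid between -0.04 and 0.04 m and y of stopper_2 in the frame of bed_mid between -0.06 and 0.06 m and z of stopper_2 in the frame of bed_mid between -0.005 and 0.006 m and value of joint guard below 0.008 m and value of joint lever below 0.06 rad), for 0.2 s.
2. with the guard shut, the lever is at its stop and every stopper is squeezed by the jaw (contact force between each of stopper_0, stopper_1, stopper_2 and jaw above 1.5 N and angle between each of stopper_0, stopper_1, stopper_2's own z axis and vertical below 0.3 rad and value of joint guard below 0.008 m and value of joint lever above 1.1 rad), for 0.4 s.
3. the lever is back home (value of joint lever below 0.06 rad), for 0.2 s.
At the end, for the whole second after the job is handed in: Every stopper present stands upright, wide end down (within 0.15 rad) and at rest on the tray's floor, inside its walls; the guard is fully shut (within 8 mm) and the lever home (within 0.06 rad) (x of stopper_0 in the frame of tray between -0.034 and 0.034 m and y of stopper_0 in the frame of tray between -0.079 and 0.079 m and z of stopper_0 in the frame of tray between -0.003 and 0.009 m and angle between each of stopper_0, stopper_1, stopper_2's own z axis and vertical below 0.15 rad and linear speed of each of stopper_0, stopper_1, stopper_2 below 0.02 m/s and x of stopper_1 in the frame of tray between -0.034 and 0.034 m and y of stopper_1 in the frame of tray between -0.079 and 0.079 m and z of stopper_1 in the frame of tray between -0.003 and 0.009 m and x of stopper_2 in the frame of tray between -0.034 and 0.034 m and y of stopper_2 in the frame of tray between -0.079 and 0.079 m and z of stopper_2 in the frame of tray between -0.003 and 0.009 m and value of joint guard below 0.008 m and value of joint lever below 0.06 rad); the robot touches nothing.
It fails at once if the lever is worked (more than 0.15 rad) while the guard is open (more than 20 mm) (value of joint lever above 0.15 rad and value of joint guard above 0.02 m).
It fails at once if the lever flies back (faster than 1.5 rad/s, beyond the last 0.15 rad) (value of joint lever above 0.15 rad and velocity of joint lever below -1.5 rad/s).
It fails at once if the small vial or the bench timer is pushed more than 30 mm or tipped (distance of any of small_vial, bench_timer from where it was at the start of the episode above 0.03 m or angle between small_vial's own z axis and vertical above 0.5 rad).
Of stopper_0, stopper_1, stopper_2 only 2 to 3 are there at a start; the rules pass over those that are not, and their reading is None.
At some moment in a run one of stopper_0, stopper_1, stopper_2, tray may be knocked a few centimetres aside while the robot is not near it.
It also fails if it takes over 210 s, if anything falls off the work surface, if the arm or the gripper's body presses on something with over 40 N, if the wrist force passes 120 N, or if a joint passes its speed limit or range.

### The arm

A 7-joint arm with a two-finger parallel gripper is mounted at the origin on a cart in front of the work surface, level with it; the furniture and walls round the work are solid. World frame = base frame: x ahead of the robot, y to its left, z up, the work surface at z = 0. Lengths are in m, angles in degrees, forces in N, time in s.
With the tool pointing down it reaches from about 0.4 to 0.85 m from the base axis. Payload 4.5 kg.
Tool frame: the origin (TCP) lies midway between the tips of the shut fingers; the grasp point (between the pads) lies 19 mm behind it (robot.grip_point_offset is the distance from the TCP to the grasp point, in m); z points along the fingers, y is the line along which they close (so a half turn about z gives the same grasp; the last joint's range is limited). The gripper opens to 88 mm and grips with 3 to 60 N. Pads are 18 mm wide; open, the fingers measure 123 mm over their backs; the gripper's body (75 mm by 187 mm) begins 45 mm behind the grasp point.
Start: joints at [-74.038, 39.483, -11.15, 89.685, 9.013, 51.709, -12.324], TCP at [0.151, 0.606, 0.239] pointing down, gripper open.
Joint ranges: [-172.22, 172.22], [-26.19, 119.32], [-84.43, 86.54], [7.71, 146.69], [-57.33, 237.33], [2.42, 119.75], [-152.13, 152.13]. Speed limits (degrees/s): [147.25, 147.25, 180, 180, 180, 180, 180].

### API

Orientations are given as [roll, pitch, yaw] about the fixed x, y, z axes, in that order (R = Rz(yaw) Ry(pitch) Rx(roll)).
In Python, from workcell import monitor, cams, sign_off, robot gives the robot as it stands. The module is installed in compiled form; this text tells all that it offers.
- The arm moves only by the shell command python3 -m jog 'ROWS' [OPENING] [FORCE]. ROWS is JSON, a list of rows, each a list of 6 numbers: the shift along the tool's x, y, z in units of 0.075 m (1.0 is 0.075 m), then the turn, a rotation vector about the tool's x, y, z in units of 60 degrees (1.0 is 60 degrees). A call has 1 to 20 rows; each row shifts and turns the commanded pose from where the row before left it, along the tool's axes as they then stand; what a row does not reach is not made up. A row lasts 1/8 s, in which the tool goes at most 62.5 mm and 10.7 degrees, less where a joint would pass 70% of its speed; a pose out of reach is approached as far as the arm can. A call with a number of a shift or a turn outside -1 to 1 is refused whole. A call with a gripper value outside its range is refused whole. OPENING is the opening, from -1 (shut) to 1 (fully open), so that 0 is half open, set as the call begins (- or left out, the last holds). The fingers move at their own pace and stop on an object; FORCE is the grip in N (left out, the last holds). Time passes only in rows, so rows that do not move let the fingers close. It gives the time, the measured TCP pose, the force, the opening and the grip force at its end, in the units of the state.
- monitor.get_state(): the state, without advancing time (a new reading comes with each control period).
- cams.read_camera(name): name is "scene" or "side" or "wrist"; returns the picture (400x640x3 uint8, red, green, blue); there is no depth.
- cams.calibration(name): a dict with "vertical_fov" (degrees; the focal length in pixels is half the picture's height over the tangent of half this angle, whatever the lens; pixels are square), "cx", "cy" (the principal point, pixels), "T" (4x4, takes a point from camera to world coordinates); the wrist camera has in their place "T_tool_cam" (4x4, takes a point from camera to tool coordinates, whose origin is the TCP and whose axes are the flange's). Camera axes: x right, y down, z forward; pixel columns grow to the right and rows downward; lengths in m; the calibration is good to about 2 mm. A picture is of the moment at which its call begins: read the wrist's pose just before it. calibration takes no time and is no camera call.
- sign_off(): hands the job in; it is judged then, once.
The state is a dict: "time": time; "qpos": joint angles; "joint_vel": joint speeds; "effort": joint torques, N m; "eef_pos": TCP position; "ee_rot": TCP orientation; "force": force on the tool from outside, world axes, zero at the start; "wrist_torque": the same for the moment, N m; "grip_width": finger opening in m; "finger_force": force on a finger pad.
Only numpy, scipy, OpenCV 4.12 (cv2) and the standard library are available. Lean on these libraries where they do the work, as an engineer would, in place of code of your own. Each camera call takes 0.05 s, during which the arm holds its last target. There are 200 camera calls.

## Working session

There is one attempt and no reset: what is moved stays moved. The work goes in short steps, Python scripts to look and compute and a shell command to move; the robot and the scene stay as the last step left them, time stands still between calls to the robot, and variables do not carry over. Pictures are saved under pics/ and viewed, at most 14 in all, crops included, and the job is handed in when it is done.

```bash
mkdir -p pics; cat > h.py <<'E'
import numpy as np, cv2
from scipy.spatial.transform import Rotation as R
from workcell import monitor, cams, sign_off, robot
def snap(n,f=None):
    s=monitor.get_state(); im=np.array(cams.read_camera(n))
    if f: cv2.imwrite('pics/'+f,im[:,:,::-1])
    return s,im
def Rt(s):
    return R.from_euler('xyz',s['ee_rot'],degrees=True).as_matrix()
def camT(n,s=None):
    c=cams.calibration(n)
    if 'T' in c: return c,np.array(c['T'])
    T=np.eye(4);T[:3,:3]=Rt(s);T[:3,3]=s['eef_pos'];return c,T@np.array(c['T_tool_cam'])
def ray(n,u,v,z,s=None):
    c,T=camT(n,s); f=200/np.tan(np.radians(c['vertical_fov'])/2)
    d=T[:3,:3]@np.array([(u-c['cx'])/f,(v-c['cy'])/f,1]);o=T[:3,3]
    return o+d*(z-o[2])/d[2]
def proj(n,p,s=None):
    c,T=camT(n,s); f=200/np.tan(np.radians(c['vertical_fov'])/2)
    q=np.linalg.inv(T)@np.append(p,1); return q[:2]/q[2]*f+[c['cx'],c['cy']]
E
python3 - <<'E'
from h import *
s,_=snap('scene','scene0.png'); snap('side','side0.png')
print(s)
for n in('scene','side'):print(n,cams.calibration(n))
print(cams.calibration('wrist'),robot.grip_point_offset)
E
```

```text
{'time': 0.0, 'qpos': array([-74.03873765,  39.53493125, -11.14700047,  89.74508434,
         9.01323196,  51.7078989 , -12.32508635]), 'joint_vel': array([ 0.0702122 , -0.05060566, -0.01267435,  0.05056107, -0.04062392,
       -0.01298922,  0.01823419]), 'effort': array([-4.16705143e-04, -5.27571774e+01, -1.26671176e+00, -1.53433245e+01,
       -5.26117883e-02,  6.54565782e-03,  1.73357021e-04]), 'eef_pos': array([0.15133829, 0.6057498 , 0.23789096]), 'ee_rot': array([-1.79894365e+02,  6.40293464e-03,  1.65981486e+02]), 'force': array([ 0.25973531,  0.25355177, -0.48073215]), 'wrist_torque': array([-0.02822081,  0.00079884, -0.00586425]), 'finger_force': 0.0, 'grip_width': 0.08815466440354874}
scene {'vertical_fov': 57.130880374360956, 'cx': 322.8841583007395, 'cy': 199.17789358179556, 'T': array([[-0.85567433, -0.34710576,  0.38384767,  0.22689987],
       [-0.51746014,  0.56308702, -0.64433533,  0.73873835],
       [ 0.00751286, -0.74996707, -0.6614325 ,  0.7041762 ],
       [ 0.        ,  0.        ,  0.        ,  1.        ]])}
side {'vertical_fov': 48.05102846958226, 'cx': 320.69047076671836, 'cy': 199.27845143659724, 'T': array([[ 8.68732971e-01, -2.89672764e-01,  4.01737123e-01,
         1.08485022e-01],
       [-4.95280509e-01, -5.07284063e-01,  7.05237617e-01,
        -6.74694675e-01],
       [-4.93290078e-04, -8.11635737e-01, -5.84163665e-01,
         8.17749234e-01],
       [ 0.00000000e+00,  0.00000000e+00,  0.00000000e+00,
         1.00000000e+00]])}
{'vertical_fov': 70.79750308557472, 'cx': 318.2887440117759, 'cy': 201.41682532191538, 'T_tool_cam': array([[-5.77694990e-04, -9.54982801e-01, -2.96660609e-01,
         7.55853532e-02],
       [ 9.99999429e-01, -8.18232727e-04,  6.86655104e-04,
         4.34146768e-04],
       [-8.98481233e-04, -2.96660043e-01,  9.54982729e-01,
        -1.47026067e-01],
       [ 0.00000000e+00,  0.00000000e+00,  0.00000000e+00,
         1.00000000e+00]])} 0.0187
```

View pics/scene0.png

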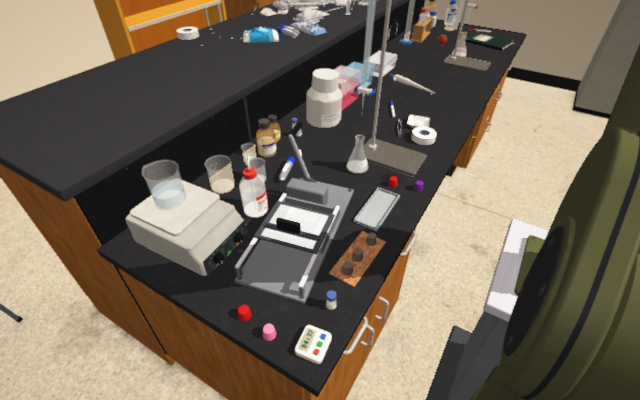

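View pics/side0.png

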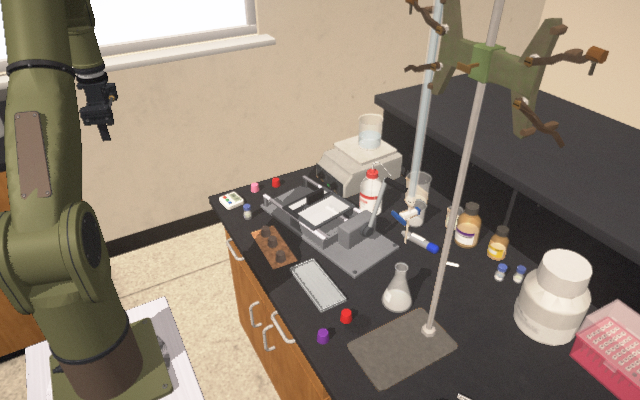

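The scene view shows three brown stoppers on the cork mat at (372,238), (357,254) and (348,268). The tray is at (378,208), the grip at (288,226) and the lever at about (298,150). The look-alikes are red at (244,312) and (393,181), pink at (269,331) and purple at (418,186). The vial is at (331,300) and the timer at (313,344). I choose the brown ones on the mat.

```bash
python3 - <<'E'
from h import *
_,a=snap('scene'); _,b=snap('side')
def crop(im,x0,x1,y0,y1,k):return cv2.resize(im[y0:y1,x0:x1],None,fx=k,fy=k,interpolation=cv2.INTER_CUBIC)
o=crop(a,230,430,130,300,4);cv2.imwrite('pics/c1.png',o[:600,:,::-1])
o=crop(b,240,440,160,310,4);cv2.imwrite('pics/c2.png',o[:,:,::-1])
E
```

```text
(no output)
```

View pics/c1.png

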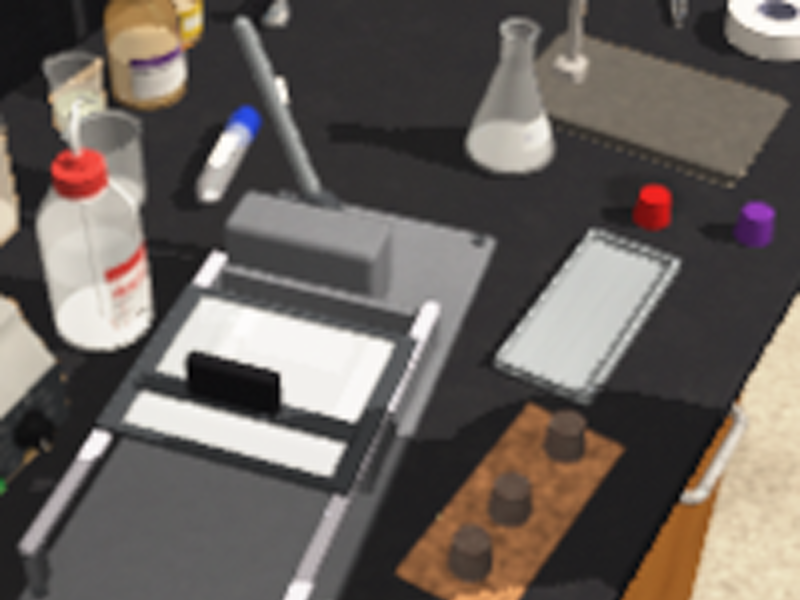

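View pics/c2.png

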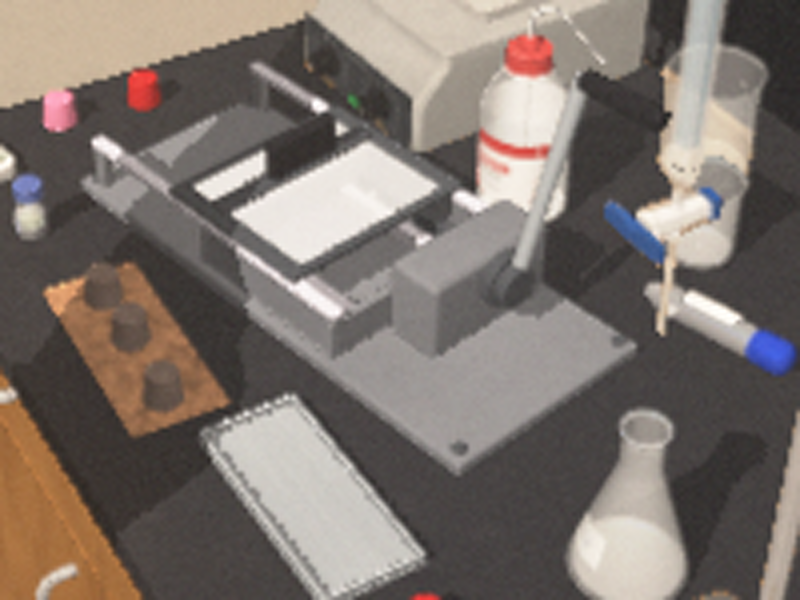

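The crops show three plain brown frustums on the mat (choice confirmed), the guard partly open, the fin at scene crop (234,383), and the lever's black bar at side crop (582,80)–(665,120). The coloured look-alikes are all clear of the mat. Next I'll turn these pixels into points.

```bash
python3 - <<'E'
from h import *
S=lambda x,y,z:ray('scene',230+x/4,130+y/4,z)
D=lambda x,y,z:ray('side',240+x/4,160+y/4,z)
np.set_printoptions(precision=4,suppress=True)
print('plate side',[D(635,347,.012),D(460,466,.012),D(85,183,.012)])
print('plate scene',S(495,242,.012))
for n,p in dict(scene=[(568,420),(511,482),(472,533)],side=[(104,270),(130,312),(165,370)]).items():
  for q in p: print(n,'stop top',(S if n=='scene' else D)(*q,.026))
print('mat scene',[S(*q,.003) for q in[(532,404),(625,447),(398,575)]],'side',[D(*q,.003) for q in[(45,290),(133,264),(230,403),(137,434)]])
print('tray scene',[S(*q,.010) for q in[(597,230),(681,262),(495,362),(585,400)]],'side',[D(*q,.010) for q in[(203,435),(293,396),(426,557),(325,603)]])
print('fin top scene',[S(*q,.09) for q in[(190,353),(280,375)]],'side',[D(*q,.09) for q in[(335,113),(268,152)]])
print('lever side',[D(*q,.196) for q in[(582,82),(668,120)]])
print('lever side proj check; rod base', D(508,285,.055))
print('rails side', [D(*q,.05) for q in[(97,140),(345,307),(255,66)]])
_,T=camT('scene')
print('vial',S(404,680,.044), 'timer',ray('scene',313,344,.018))
E
```

```text
plate side [array([0.7364, 0.0051, 0.012 ]), array([ 0.5741, -0.0291,  0.012 ]), array([0.4905, 0.3579, 0.012 ])]
plate scene [ 0.5715 -0.0159  0.012 ]
scene stop top [0.4447 0.1299 0.026 ]
scene stop top [0.4521 0.1941 0.026 ]
scene stop top [0.4537 0.2406 0.026 ]
side stop top [0.4546 0.2399 0.026 ]
side stop top [0.4515 0.1903 0.026 ]
side stop top [0.4471 0.1266 0.026 ]
mat scene [array([0.4785, 0.1086, 0.003 ]), array([0.4109, 0.1114, 0.003 ]), array([0.4837, 0.2739, 0.003 ])] side [array([0.4194, 0.2667, 0.003 ]), array([0.4855, 0.2624, 0.003 ]), array([0.4801, 0.1002, 0.003 ]), array([0.4153, 0.1043, 0.003 ])]
tray scene [array([ 0.5144, -0.0702,  0.01  ]), array([ 0.4473, -0.0689,  0.01  ]), array([0.5145, 0.0931, 0.01  ]), array([0.4481, 0.0935, 0.01  ])] side [array([0.4486, 0.0761, 0.01  ]), array([0.5155, 0.0791, 0.01  ]), array([ 0.5173, -0.0795,  0.01  ]), array([ 0.4486, -0.08  ,  0.01  ])]
fin top scene [array([0.6399, 0.256 , 0.09  ]), array([0.5839, 0.2433, 0.09  ])] side [array([0.6435, 0.2467, 0.09  ]), array([0.5788, 0.2281, 0.09  ])]
lever side [array([0.7179, 0.0653, 0.196 ]), array([0.7383, 0.0051, 0.196 ])]
lever side proj check; rod base [0.6677 0.0594 0.055 ]
rails side [array([0.5017, 0.3542, 0.05  ]), array([0.5658, 0.0987, 0.05  ]), array([0.651 , 0.3854, 0.05  ])]
vial [0.4322 0.3571 0.044 ] timer [0.4205 0.446  0.018 ]
```

```bash
cat >> h.py <<'E'
np.set_printoptions(precision=4,suppress=True)
def plan(p,yaw=None):
    "turn first (one rotation vector), then shift in the turned axes; jog units"
    s=monitor.get_state(); R0=Rt(s); R1=R.from_euler('xyz',[180,0,s['ee_rot'][2] if yaw is None else yaw],degrees=True).as_matrix()
    w=R.from_matrix(R0.T@R1).as_rotvec(degrees=True)/60
    d=R1.T@(np.array(p)-s['eef_pos'])/.075
    print('turn',w,'rows>=%.1f'%(np.linalg.norm(w)*60/10.7),'shift',d,'rows>=%.1f'%(np.linalg.norm(d)*75/62.5))
E
python3 -c "
from h import *
plan([.52,.2,.33],192)"
```

```text
turn [-0.0011 -0.0002 -0.4337] rows>=2.4 shift [-3.682  -6.317  -1.2236] rows>=8.9
```

```bash
python3 -m jog '[[0,0,-0.4,0,0,-0.145],[0,0,-0.4,0,0,-0.145],[0,0,-0.4,0,0,-0.144],[-0.24,-0.42,0,0,0,0],[-0.24,-0.42,0,0,0,0],[-0.25,-0.42,0,0,0,0],[-0.25,-0.42,0,0,0,0],[-0.25,-0.42,0,0,0,0],[-0.25,-0.42,0,0,0,0],[-0.25,-0.42,0,0,0,0],[-0.25,-0.42,0,0,0,0],[-0.25,-0.42,0,0,0,0],[-0.25,-0.42,0,0,0,0],[-0.25,-0.42,0,0,0,0],[-0.24,-0.42,0,0,0,0],[-0.24,-0.42,0,0,0,0],[-0.24,-0.42,0,0,0,0],[-0.24,-0.42,0,0,0,0],[0,0,0,0,0,0],[0,0,0,0,0,0]]'
python3 - <<'E'
from h import *
s,im=snap('wrist','w1.png'); print(s['eef_pos'],s['ee_rot'],s['time'])
np.save('s1.npy',s,allow_pickle=True)
E
```

```text
time: 2.7
eef_pos: [0.5198, 0.2026, 0.3286]
ee_rot: [179.9, -0.0, -167.9]
force: [-0.0, 0.4, 0.2]
grip_width: 0.0879
finger_force: 0.0
[0.5198 0.2026 0.3286] [ 179.9475   -0.0405 -167.942 ] 2.7
```

View pics/w1.png

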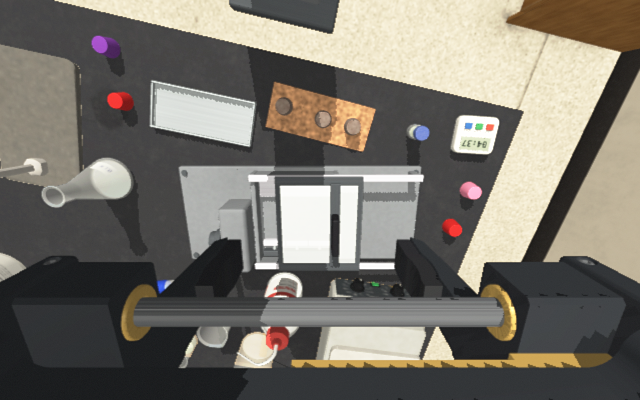

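The wrist view shows the press square to the image, with its near plate edge from (181,166) to (420,171), fin at x≈335, and gearbox at (235,225). Stopper tops are at (284,105), (323,119) and (353,127), the tray at (152..256, 81..146), and the vial at (420,132).

```bash
python3 - <<'E'
from h import *
s=np.load('s1.npy',allow_pickle=True).item()
W=lambda u,v,z:ray('wrist',u,v,z,s)
P=lambda *a:print(a[0],np.array([W(*q) for q in a[1:]]).round(4).tolist())
P('plate',(181,166,.012),(420,171,.012))
P('stop',(284,105,.027),(323,119,.027),(353,127,.027))
P('mat',(275,83,.003),(375,108,.003),(365,150,.003),(265,128,.003))
P('tray',(152,81,.01),(256,103,.01),(249,146,.01),(151,125,.01))
P('fin near end top/far',(335,214,.09),(335,255,.09))
P('gear near-left,right top',(222,200,.074),(252,200,.074))
P('rail near',(249,177,.05),(422,178,.05))
P('rail far',(256,266,.05),(395,266,.05))
P('window frame edges',(280,190,.052),(358,190,.052))
P('vial,timer',(420,132,.044),(476,134,.018))
E
```

```text
plate [[0.5738, -0.0182, 0.012], [0.4994, 0.3725, 0.012]]
stop [[0.444, 0.1341, 0.027], [0.4515, 0.1959, 0.027], [0.4534, 0.2437, 0.027]]
mat [[0.4148, 0.112, 0.003], [0.4181, 0.2739, 0.003], [0.4856, 0.2754, 0.003], [0.4852, 0.1072, 0.003]]
tray [[0.4517, -0.0711, 0.01], [0.4501, 0.0888, 0.01], [0.5182, 0.0872, 0.01], [0.5179, -0.0702, 0.01]]
fin near end top/far [[0.5767, 0.24, 0.09], [0.6414, 0.2549, 0.09]]
gear near-left,right top [[0.5956, 0.0724, 0.074], [0.5863, 0.1161, 0.074]]
rail near [[0.5588, 0.1022, 0.05], [0.5048, 0.3637, 0.05]]
rail far [[0.7099, 0.135, 0.05], [0.6608, 0.3669, 0.05]]
window frame edges [[0.5687, 0.1525, 0.052], [0.5435, 0.2713, 0.052]]
vial,timer [[0.4393, 0.3412, 0.044], [0.4234, 0.4384, 0.018]]
```

```bash
python3 -c "
from h import *
plan([.610,.246,.066],191.2)"
```

```text
turn [ 0.0009 -0.0005  0.0155] rows>=0.1 shift [-1.2939  0.3271  3.5025] rows>=4.5
```

```bash
python3 -m jog '[[-0.43,0.11,0,0,0,0.0155],[-0.43,0.11,0,0,0,0],[-0.43,0.11,0.3,0,0,0],[0,0,0.4,0,0,0],[0,0,0.5,0,0,0],[0,0,0.5,0,0,0],[0,0,0.5,0,0,0],[0,0,0.3,0,0,0],[0,0,0,0,0,0],[0,0,0,0,0,0]]'
python3 - <<'E'
from h import *
s,im=snap('wrist','w2.png'); print(s['eef_pos'],s['ee_rot'])
E
```

```text
time: 4.0
eef_pos: [0.6107, 0.2466, 0.1424]
ee_rot: [179.9, 0.1, -168.8]
force: [-0.7, 0.4, 0.8]
grip_width: 0.0878
finger_force: 0.0
[0.6107 0.2466 0.1424] [ 179.9364    0.0968 -168.8492]
```

View pics/w2.png

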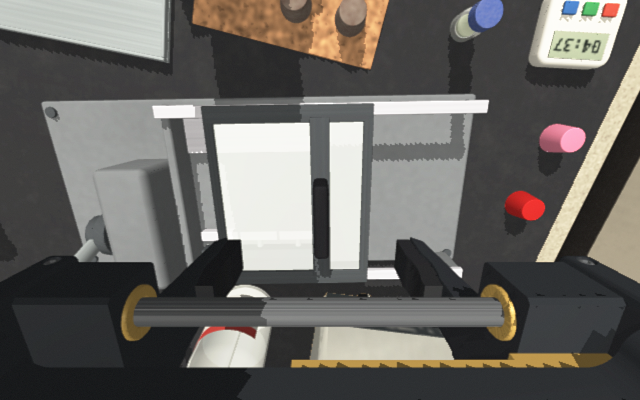

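The wrist view shows the fin centred between the fingers at column 320, rows 178–255, with the press edges within about 1° of the image rows.

```bash
python3 - <<'E'
from h import *
s=monitor.get_state()
for q in[(320,181),(320,256)]:print(ray('wrist',*q,.09,s))
P=lambda *a:print(a[0],np.array([ray('wrist',*q,s) for q in a[1:]]).round(4).tolist())
P('gear',(170,160,.074),(97,168,.074)); P('rail',(153,105,.05),(488,101,.05)); P('plate',(45,102,.012),(475,97,.012)); P('win',(205,105,.052),(372,104,.052))
plan([.611,.246,.066],191.7)
E
```

```text
[0.5825 0.2421 0.09  ]
[0.6421 0.2539 0.09  ]
gear [[0.592, 0.1269, 0.074], [0.6091, 0.0718, 0.074]]
rail [[0.556, 0.1002, 0.05], [0.5012, 0.3639, 0.05]]
plate [[0.5757, -0.019, 0.012], [0.4946, 0.3718, 0.012]]
win [[0.5479, 0.1419, 0.052], [0.5215, 0.2726, 0.052]]
turn [ 0.001   0.0023 -0.0095] rows>=0.1 shift [ 0.001  -0.0046  1.0231] rows>=1.2
```

```bash
python3 -m jog '[[0,0.02,0.35,0,0,-0.0095],[0,0,0.35,0,0,0],[0,0,0.32,0,0,0],[0,0,0,0,0,0],[0,0,0,0,0,0]]'; python3 -m jog '[[0,0,0,0,0,0],[0,0,0,0,0,0],[0,0,0,0,0,0],[0,0,0,0,0,0],[0,0,0,0,0,0],[0,0,0,0,0,0]]' -0.85 20
```

```text
time: 4.68
eef_pos: [0.6112, 0.2474, 0.0664]
ee_rot: [179.9, 0.2, -168.3]
force: [0.2, -0.3, -0.6]
grip_width: 0.0881
finger_force: 0.0
time: 5.42
eef_pos: [0.6101, 0.2467, 0.0647]
ee_rot: [180.0, -0.0, -168.3]
force: [-0.6, -0.4, 0.1]
grip_width: 0.0305
finger_force: 0.0
```

```bash
python3 -m jog '[[0,0,0,0,0,0],[0,0,0,0,0,0],[0,0,0,0,0,0],[0,0,0,0,0,0]]' -1 20; python3 -m jog '[[0,0.15,0,0,0,0],[0,0.2,0,0,0,0],[0,0.2,0,0,0,0],[0,0.2,0,0,0,0],[0,0.2,0,0,0,0],[0,0.15,0,0,0,0],[0,0,0,0,0,0],[0,0,0,0,0,0]]'
```

```text
time: 5.92
eef_pos: [0.6101, 0.247, 0.0647]
ee_rot: [180.0, 0.0, -168.3]
force: [0.7, 0.7, -0.9]
grip_width: 0.012
finger_force: 20.0
time: 6.92
eef_pos: [0.5927, 0.3285, 0.0647]
ee_rot: [179.9, -0.0, -168.3]
force: [-4.6, -0.2, 2.0]
grip_width: 0.0116
finger_force: 20.0
```

```bash
python3 -m jog '[[0,0.1,0,0,0,0],[0,0.1,0,0,0,0],[0,0,0,0,0,0],[0,0,0,0,0,0]]';python3 -m jog '[[0,0.06,0,0,0,0],[0,0.06,0,0,0,0],[0,0,0,0,0,0],[0,0,0,0,0,0]]'
```

```text
time: 7.42
eef_pos: [0.5908, 0.3372, 0.0646]
ee_rot: [-179.6, -0.2, -168.5]
force: [-4.5, -7.2, 5.5]
grip_width: 0.0119
finger_force: 20.0
time: 7.92
eef_pos: [0.5908, 0.3372, 0.0645]
ee_rot: [-178.9, -0.3, -168.8]
force: [-3.6, -19.4, 11.8]
grip_width: 0.0119
finger_force: 20.0
```

```bash
python3 -m jog '[[0,-0.1,0,0,0,0],[0,-0.1,0,0,0,0],[0,0,0,0,0,0]]'; python3 -m jog '[[0,0,0,0,0,0],[0,0,0,0,0,0],[0,0,-0.3,0,0,0],[0,0,-0.6,0,0,0],[0,0,-0.6,0,0,0],[0,0,-0.5,0,0,0],[0,0,0,0,0,0]]' -0.2 20; python3 -c "
from h import *
s=monitor.get_state();print(s['qpos'],s['force']);plan([.45,.20,.19],270);plan([.45,.20,.19],90)"
```

```text
time: 8.3
eef_pos: [0.5914, 0.335, 0.0645]
ee_rot: [-179.9, -0.1, -168.4]
force: [-4.3, -2.0, 2.8]
grip_width: 0.0119
finger_force: 20.0
time: 9.18
eef_pos: [0.5941, 0.3382, 0.2204]
ee_rot: [179.8, 0.5, -168.4]
force: [0.0, -0.3, -0.0]
grip_width: 0.0356
finger_force: 0.0
[-25.7904  45.4054 -15.4703  79.9892  13.3013  55.8013  57.391 ] [ 0.0244 -0.3169 -0.0376]
turn [-0.0029  0.01   -1.3061] rows>=7.3 shift [1.8424 1.921  0.4047] rows>=3.2
turn [0.0106 0.0031 1.6939] rows>=9.5 shift [-1.8424 -1.921   0.4047] rows>=3.2
```

```bash
python3 -m jog '[[0,0,0,0.001,0,0.1694],[0,0,0,0.001,0,0.1694],[0,0,0,0.001,0,0.1694],[0,0,0,0.001,0,0.1694],[0,0,0,0.001,0,0.1694],[0,0,0,0.001,0,0.1694],[0,0,0,0.001,0,0.1694],[0,0,0,0.001,0,0.1694],[0,0,0,0.001,0,0.1694],[0,0,0,0.001,0,0.1694],[-0.46,-0.48,0.1,0,0,0],[-0.46,-0.48,0.1,0,0,0],[-0.46,-0.48,0.1,0,0,0],[-0.46,-0.48,0.1,0,0,0],[0,0,0,0,0,0],[0,0,0,0,0,0]]' 0.2
python3 - <<'E'
from h import *
s,im=snap('wrist','w3.png'); print(s['eef_pos'],s['ee_rot'],s['qpos'])
np.save('s3.npy',s,allow_pickle=True)
E
```

```text
time: 11.18
eef_pos: [0.4485, 0.199, 0.1869]
ee_rot: [-179.8, 0.3, 90.0]
force: [0.3, 0.2, 0.7]
grip_width: 0.0529
finger_force: 0.0
[0.4485 0.199  0.1869] [-179.7695    0.3249   90.0348] [-36.1275  34.9818  10.6805 115.9834 -11.7577  30.3869 -17.093 ]
```

View pics/w3.png

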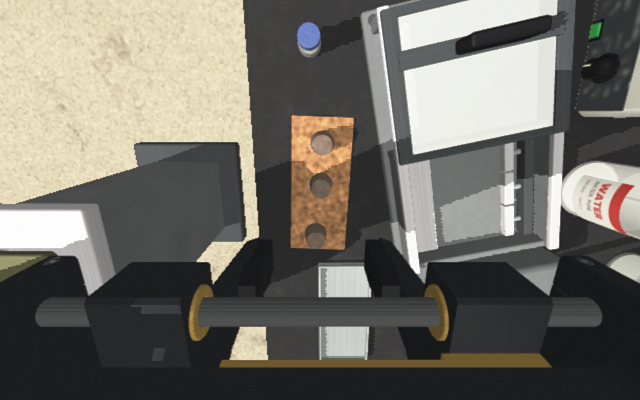

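The wrist view shows the stopper tops at about (322,142), (321,184) and (316,233), and the vial at (309,38). The bed is open, with pads at x≈502 on rows 145–240 and the fixed jaw edge at x≈430.

```bash
python3 - <<'E'
from h import *
s=np.load('s3.npy',allow_pickle=True).item()
im=cv2.imread('pics/w3.png')
o=cv2.resize(im[80:280,290:570],None,fx=2.8,fy=2.8,interpolation=cv2.INTER_CUBIC);cv2.imwrite('pics/c3.png',o)
for q in[(322,142),(321,184),(316,233)]:print(ray('wrist',*q,.027,s))
E
```

```text
[0.4532 0.2466 0.027 ]
[0.4522 0.2004 0.027 ]
[0.4465 0.1406 0.027 ]
```

View pics/c3.png

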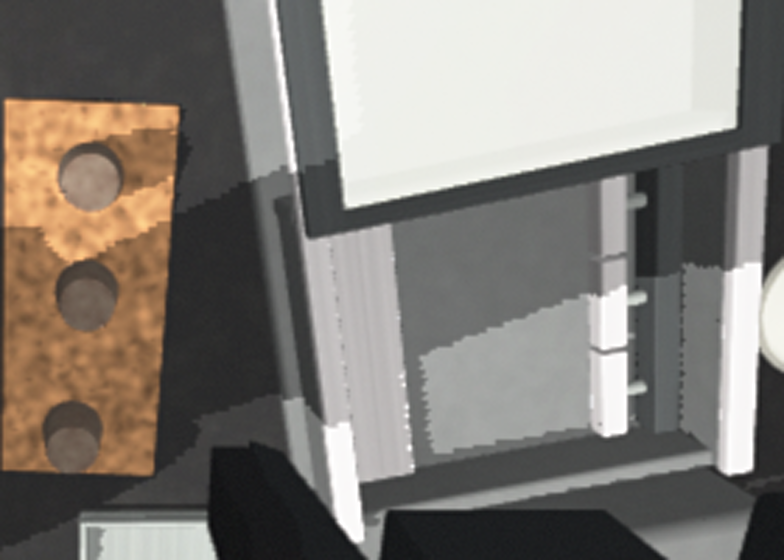

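```bash
python3 - <<'E'
from h import *
s=np.load('s3.npy',allow_pickle=True).item()
W=lambda x,y,z:ray('wrist',290+x/2.8,80+y/2.8,z,s)
print('stop',*[W(*q,.027)[:2] for q in[(90,180),(87,297),(73,442)]])
yaw=.204;ex=np.array([np.cos(yaw),np.sin(yaw)]);ey=np.array([-ex[1],ex[0]])
for n,q in dict(padgapP=(600,258),padgapM=(593,351),padend=(590,436),jawtop=(388,228),jawbot=(413,472)).items():
  p=W(*q,.022)[:2]; print(n,p,'ex %.4f ey %.4f'%(p@ex,p@ey))
E
```

```text
stop [0.4533 0.2442] [0.4523 0.198 ] [0.4465 0.1343]
padgapP [0.6576 0.213 ] ex 0.6871 ey 0.0754
padgapM [0.6625 0.1738] ex 0.6840 ey 0.0360
padend [0.6688 0.1353] ex 0.6823 ey -0.0030
jawtop [0.5715 0.225 ] ex 0.6052 ey 0.1046
jawbot [0.595 0.118] ex 0.6066 ey -0.0050
```

```bash
python3 -c "
from h import *
plan([.453,.2435,.007],90)"
```

```text
turn [-0.0033  0.0052  0.0011] rows>=0.0 shift [0.5878 0.0531 2.3987] rows>=3.0
```

```bash
python3 -m jog '[[0.29,0.03,0.2,-0.003,0.005,0],[0.29,0.03,0.5,0,0,0],[0,0,0.5,0,0,0],[0,0,0.5,0,0,0],[0,0,0.4,0,0,0],[0,0,0.3,0,0,0],[0,0,0,0,0,0],[0,0,0,0,0,0]]' 0.2; python3 -m jog '[[0,0,0,0,0,0],[0,0,0,0,0,0],[0,0,0,0,0,0],[0,0,0,0,0,0],[0,0,0,0,0,0]]' -0.6 10;  python3 -c "
from h import *
plan([.612,.2265,.13],101.7)"
```

```text
time: 12.22
eef_pos: [0.4516, 0.2431, 0.0051]
ee_rot: [-179.8, 0.0, 90.1]
force: [0.1, 0.8, 1.4]
grip_width: 0.0529
finger_force: 0.0
time: 12.85
eef_pos: [0.4515, 0.2412, 0.0064]
ee_rot: [-179.9, 0.1, 90.0]
force: [0.3, -0.7, 0.2]
grip_width: 0.0257
finger_force: 9.9
turn [-0.0026  0.0014 -0.1948] rows>=1.1 shift [-0.6254  2.0552 -1.6482] rows>=3.2
```

```bash
python3 -m jog '[[0,0,-0.3,0,0,0],[0,0,-0.5,0,0,0],[0,0,-0.5,0,0,-0.1],[0,0,-0.35,0,0,-0.095],[-0.15,0.51,0,0,0,0],[-0.16,0.51,0,0,0,0],[-0.16,0.52,0,0,0,0],[-0.16,0.52,0,0,0,0],[0,0,0,0,0,0],[0,0,0,0,0,0]]'
python3 - <<'E'
from h import *
s,im=snap('wrist','w4.png'); print(s['eef_pos'],s['ee_rot'],s['grip_width'])
np.save('s4.npy',s,allow_pickle=True)
E
```

```text
time: 14.1
eef_pos: [0.6114, 0.2266, 0.1292]
ee_rot: [-179.7, 0.1, 101.7]
force: [0.3, 0.5, -0.5]
grip_width: 0.0255
finger_force: 9.9
[0.6114 0.2266 0.1292] [-179.7072    0.052   101.725 ] 0.025501545575111785
```

View pics/w4.png

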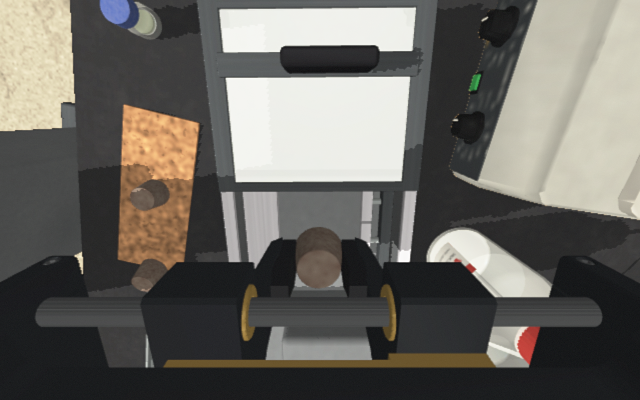

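The wrist view shows the held stopper at (320,258), the jaw faces at columns 278 and 362 (centred), and a pad gap at about (367,229).

```bash
python3 - <<'E'
from h import *
s=np.load('s4.npy',allow_pickle=True).item()
yaw=.204;ex=np.array([np.cos(yaw),np.sin(yaw)]);ey=np.array([-ex[1],ex[0]])
im=cv2.imread('pics/w4.png').astype(int)
print(im[192:250,366].sum(1))
for q in [(367,229),(362,229),(278,215),(300,191)]:
  p=ray('wrist',*q,.022,s)[:2]; print(q,'ex %.4f ey %.4f'%(p@ex,p@ey))
plan([.612,.226,.017],101.7)
E
```

```text
[535 539 538 537 536 535 538 537 537 535 538 537 540 539 542 540 539 541
 539 540 542 542 543 543 542 547 545 549 538 397 365 420 538 550 549 547
 549 548 549 549 552 554 552 553 552 551 553 554 551 454 263 206 106  71
  72  78  79  86]
(367, 229) ex 0.6929 ey 0.0678
(362, 229) ex 0.6880 ey 0.0678
(278, 215) ex 0.6067 ey 0.0821
(300, 191) ex 0.6283 ey 0.1060
turn [-0.0051  0.0007  0.001 ] rows>=0.0 shift [-0.0145  0.0108  1.4973] rows>=1.8
```

```bash
python3 -m jog '[[-0.02,0.01,0.3,-0.005,0,0],[-0.02,0,0.4,0,0,0],[0,0,0.4,0,0,0],[0,0,0.25,0,0,0],[0,0,0.14,0,0,0],[0,0,0,0,0,0],[0,0,0,0,0,0]]'
```

```text
time: 15.02
eef_pos: [0.6149, 0.2239, 0.0189]
ee_rot: [179.8, 0.1, 101.7]
force: [-0.4, -0.5, 0.4]
grip_width: 0.0255
finger_force: 9.9
```

```bash
python3 -m jog '[[0,0,0.03,0,0,0],[0,0,0,0,0,0],[0,0,0,0,0,0]]'; python3 -m jog '[[0,0,0.015,0,0,0],[0,0,0,0,0,0],[0,0,0,0,0,0]]'
```

```text
time: 15.4
eef_pos: [0.6143, 0.2236, 0.0158]
ee_rot: [179.9, 0.1, 101.7]
force: [0.2, -0.0, 0.1]
grip_width: 0.0252
finger_force: 9.9
time: 15.78
eef_pos: [0.6145, 0.2237, 0.0152]
ee_rot: [179.8, 0.1, 101.7]
force: [-1.2, -0.3, 5.2]
grip_width: 0.0253
finger_force: 10.3
```

```bash
python3 -m jog '[[0,0,0,0,0,0],[0,0,0,0,0,0],[0,0,-0.2,0,0,0],[0,0,-0.6,0,0,0],[0,0,-0.6,0,0,0],[0,0,-0.4,0,0,0]]' -0.1; python3 -c "
from h import *
plan([.4505,.1965,.007],90)"
```

```text
time: 16.52
eef_pos: [0.6149, 0.2239, 0.1529]
ee_rot: [179.7, 0.0, 101.7]
force: [-0.4, 0.5, 0.5]
grip_width: 0.0398
finger_force: 0.0
turn [0.0056 0.0001 0.195 ] rows>=1.1 shift [-0.3656 -2.1922  1.9455] rows>=3.5
```

```bash
python3 -m jog '[[0,0,0,0,0,0.098],[0,0,0,0,0,0.097],[-0.09,-0.55,0,0.005,0,0],[-0.09,-0.55,0,0,0,0],[-0.09,-0.55,0,0,0,0],[-0.09,-0.55,0.2,0,0,0],[0,0,0.45,0,0,0],[0,0,0.5,0,0,0],[0,0,0.45,0,0,0],[0,0,0.33,0,0,0],[0,0,0,0,0,0],[0,0,0,0,0,0]]' 0.2; python3 -m jog '[[0,0,0,0,0,0],[0,0,0,0,0,0],[0,0,0,0,0,0],[0,0,0,0,0,0],[0,0,0,0,0,0]]' -0.6 10;  python3 -c "
from h import *
plan([.620,.185,.13],101.7)"
```

```text
time: 18.02
eef_pos: [0.4491, 0.1968, 0.0056]
ee_rot: [-179.9, 0.0, 90.0]
force: [0.1, 0.3, 0.1]
grip_width: 0.053
finger_force: 0.0
time: 18.65
eef_pos: [0.4487, 0.1966, 0.0052]
ee_rot: [-179.9, 0.0, 90.0]
force: [0.4, -0.2, 2.0]
grip_width: 0.0257
finger_force: 10.1
turn [-0.0023  0.0003 -0.1948] rows>=1.1 shift [-0.6151  2.2053 -1.664 ] rows>=3.4
```

```bash
python3 -m jog '[[0,0,-0.3,0,0,0],[0,0,-0.5,0,0,0],[0,0,-0.5,0,0,-0.1],[0,0,-0.35,0,0,-0.095],[-0.15,0.55,0,0,0,0],[-0.15,0.55,0,0,0,0],[-0.15,0.55,0,0,0,0],[-0.16,0.55,0,0,0,0],[0,0,0,0,0,0],[0,0,0,0,0,0]]'
python3 - <<'E'
from h import *
s,im=snap('wrist','w5.png'); print(s['eef_pos'],s['ee_rot'],s['grip_width'])
np.save('s5.npy',s,allow_pickle=True)
plan([.6205,.185,.0155],101.7)
E
```

```text
time: 19.9
eef_pos: [0.6181, 0.1854, 0.1277]
ee_rot: [-179.7, -0.0, 101.7]
force: [0.1, -0.4, 0.4]
grip_width: 0.0257
finger_force: 9.9
[0.6181 0.1854 0.1277] [-179.6851   -0.0069  101.7259] 0.025704242956731863
turn [-0.0054 -0.0003  0.001 ] rows>=0.0 shift [-0.0161  0.0335  1.4977] rows>=1.8
```

View pics/w5.png

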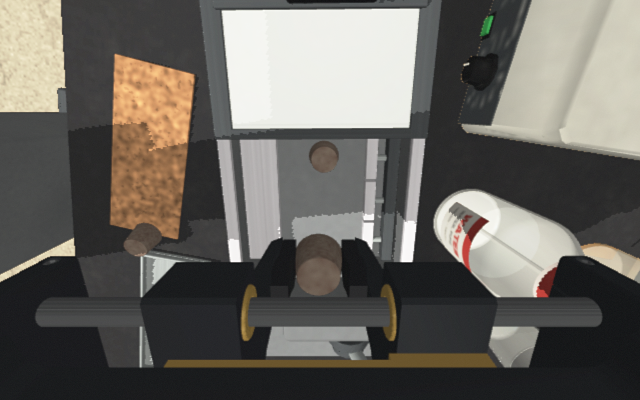

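The first stopper stands upright on the bed at (324,156) in front of its pad. The third is near the mat's right end at (143,238).

```bash
python3 -m jog '[[-0.01,0.01,0.3,-0.005,0,0],[0,0,0.4,0,0,0],[0,0,0.4,0,0,0],[0,0,0.25,0,0,0],[0,0,0.14,0,0,0],[0,0,0,0,0,0],[0,0,0,0,0,0]]';python3 -m jog '[[0,0,0.015,0,0,0],[0,0,0,0,0,0],[0,0,0,0,0,0]]'
```

```text
time: 20.82
eef_pos: [0.6214, 0.185, 0.0175]
ee_rot: [179.8, 0.0, 101.7]
force: [0.0, 0.5, 0.1]
grip_width: 0.026
finger_force: 9.9
time: 21.2
eef_pos: [0.6209, 0.1848, 0.0157]
ee_rot: [179.8, 0.0, 101.7]
force: [-0.7, -0.4, -0.6]
grip_width: 0.0255
finger_force: 9.9
```

```bash
python3 -m jog '[[0,0,0.02,0,0,0],[0,0,0,0,0,0],[0,0,0,0,0,0]]'; python3 -m jog '[[0,0,0,0,0,0],[0,0,0,0,0,0],[0,0,-0.2,0,0,0],[0,0,-0.6,0,0,0],[0,0,-0.6,0,0,0],[0,0,-0.6,0,0,0]]' -0.1; python3 -c "
from h import *
plan([.4455,.145,.15],90)"
```

```text
time: 21.58
eef_pos: [0.6209, 0.1848, 0.0143]
ee_rot: [179.8, 0.0, 101.7]
force: [0.0, 0.2, 3.3]
grip_width: 0.0259
finger_force: 10.2
time: 22.32
eef_pos: [0.6204, 0.1847, 0.1664]
ee_rot: [179.8, 0.0, 101.7]
force: [0.6, 0.5, 0.9]
grip_width: 0.0403
finger_force: 0.0
turn [ 0.0031 -0.0003  0.1951] rows>=1.1 shift [-0.5295 -2.3321  0.2185] rows>=2.9
```

```bash
python3 -m jog '[[0,0,0,0,0,0.098],[0,0,0,0,0,0.097],[-0.13,-0.58,0,0.003,0,0],[-0.13,-0.58,0,0,0,0],[-0.13,-0.58,0,0,0,0],[-0.13,-0.58,0.2,0,0,0],[0,0,0,0,0,0],[0,0,0,0,0,0]]' 0.2
python3 - <<'E'
from h import *
s,im=snap('wrist'); print(s['eef_pos'],s['ee_rot'])
cv2.imwrite('pics/w6.png',im[100:320,180:460][:,:,::-1].repeat(2,0).repeat(2,1))
np.save('s6.npy',s,allow_pickle=True)
s5=np.load('s5.npy',allow_pickle=True).item();print(ray('wrist',148,231,.027,s5))
E
```

```text
time: 23.32
eef_pos: [0.4478, 0.1462, 0.1497]
ee_rot: [179.9, -0.1, 90.0]
force: [1.5, 0.3, -0.2]
grip_width: 0.0527
finger_force: 0.0
[0.4478 0.1462 0.1497] [179.8966  -0.0784  90.0139]
[0.4654 0.1235 0.027 ]
```

View pics/w6.png

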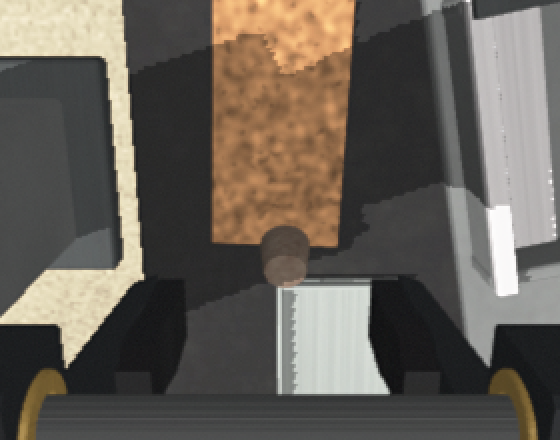

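The third stopper has been knocked to the mat's right edge, with its top at about (322,235) and foot at about (323,217), close to the tray.

```bash
python3 - <<'E'
from h import *
s=np.load('s6.npy',allow_pickle=True).item()
W=lambda u,v,z:print((u,v,z),ray('wrist',u,v,z,s))
W(322.5,235,.027);W(322.5,235,.024);W(321.5,243,.027);W(323,225,.027)
W(322,212.5,.003);W(300,221.5,.003);W(349,223.5,.003);W(311,225,.003);W(335,225,.003);W(320,240,.010)
E
```

```text
(322.5, 235, 0.027) [0.4537 0.1031 0.027 ]
(322.5, 235, 0.024) [0.4537 0.1018 0.024 ]
(321.5, 243, 0.027) [0.4527 0.094  0.027 ]
(323, 225, 0.027) [0.4541 0.1143 0.027 ]
(322, 212.5, 0.003) [0.4534 0.1195 0.003 ]
(300, 221.5, 0.003) [0.4289 0.1089 0.003 ]
(349, 223.5, 0.003) [0.4837 0.1064 0.003 ]
(311, 225, 0.003) [0.4411 0.1046 0.003 ]
(335, 225, 0.003) [0.4681 0.1046 0.003 ]
(320, 240, 0.01) [0.4512 0.0895 0.01  ]
```

```bash
python3 -c "
from h import *
plan([.4535,.1055,.008],90)"
```

```text
turn [ 0.0024 -0.0015  0.0001] rows>=0.0 shift [-0.5442  0.069   1.8893] rows>=2.4
```

```bash
python3 -m jog '[[-0.27,0.035,0,0.002,-0.001,0],[-0.27,0.035,0.3,0,0,0],[0,0,0.5,0,0,0],[0,0,0.5,0,0,0],[0,0,0.35,0,0,0],[0,0,0.22,0,0,0],[0,0,0,0,0,0],[0,0,0,0,0,0]]' 0.2; python3 -m jog '[[0,0,0,0,0,0],[0,0,0,0,0,0],[0,0,0,0,0,0],[0,0,0,0,0,0],[0,0,0,0,0,0]]' -0.6 10;  python3 -c "
from h import *
plan([.6285,.146,.13],101.7)"
```

```text
time: 24.38
eef_pos: [0.4546, 0.1058, 0.0109]
ee_rot: [-179.7, 0.1, 90.0]
force: [-0.2, -0.8, -0.3]
grip_width: 0.0526
finger_force: 0.0
time: 25.0
eef_pos: [0.4536, 0.1057, 0.0106]
ee_rot: [-179.6, 0.1, 90.0]
force: [0.0, 0.5, 1.3]
grip_width: 0.0244
finger_force: 10.1
turn [-0.0067  0.0008 -0.1947] rows>=1.1 shift [ 0.0533  2.3929 -1.5916] rows>=3.4
```

```bash
python3 -m jog '[[0,0,-0.3,0,0,0],[0,0,-0.5,0,0,0],[0,0,-0.5,0,0,-0.1],[0,0,-0.3,0,0,-0.095],[0.01,0.5,0,0,0,0],[0.01,0.6,0,0,0,0],[0.01,0.6,0,0,0,0],[0.02,0.6,0,0,0,0],[0,0.09,0,0,0,0],[0,0,0,0,0,0],[0,0,0,0,0,0]]'
python3 - <<'E'
from h import *
s,im=snap('wrist','w7.png'); print(s['eef_pos'],s['ee_rot'],s['grip_width'])
cv2.imwrite('pics/w7.png',im[100:300,160:480][:,:,::-1].repeat(2,0).repeat(2,1))
plan([.6285,.146,.02],101.7)
E
```

```text
time: 26.38
eef_pos: [0.6274, 0.1454, 0.1289]
ee_rot: [-179.4, 0.0, 101.7]
force: [-0.2, -0.9, 0.3]
grip_width: 0.0243
finger_force: 9.9
[0.6274 0.1454 0.1289] [-179.4424    0.0186  101.7037] 0.024284102842982554
turn [-0.0088  0.0003  0.0001] rows>=0.0 shift [0.0044 0.0127 1.4539] rows>=1.7
```

View pics/w7.png

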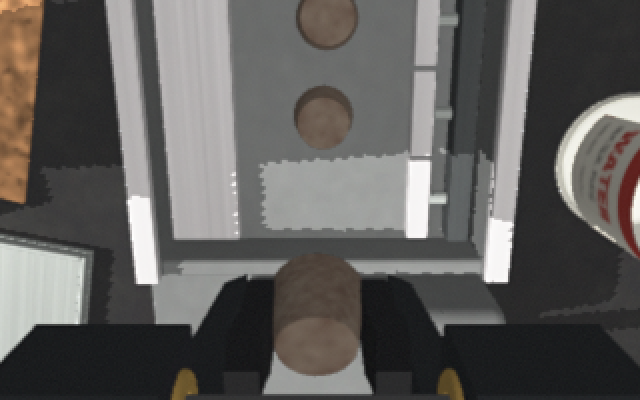

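The two placed stoppers are in front of their pads. The held one leans about 0.17 rad (it had slid off the mat's edge), so I'll tilt the tool to right it before placing.

```bash
python3 -m jog '[[0,0,0,-0.009,-0.085,0],[0,0,0,0,-0.085,0],[0,0,0,0,0,0],[0,0,0,0,0,0]]'
python3 - <<'E'
from h import *
s,im=snap('wrist'); print(s['eef_pos'],s['ee_rot'],s['grip_width'])
T=Rt(s); print('axis',T[:,2]); print('shift', T.T@(np.array([.6285,.1455,.024])-s['eef_pos'])/.075)
E
```

```text
time: 26.92
eef_pos: [0.6289, 0.1449, 0.1294]
ee_rot: [179.9, 10.2, 101.7]
force: [0.9, -0.2, 0.4]
grip_width: 0.0246
finger_force: 9.9
[0.6289 0.1449 0.1294] [179.8971  10.1914 101.6675] 0.024621771172522896
axis [ 0.0375 -0.1729 -0.9842]
shift [ 0.2576 -0.0056  1.3812]
```

```bash
python3 -m jog '[[0.065,0,0.35,0,0,0],[0.075,0,0.4,0,0,0],[0.065,0,0.35,0,0,0],[0.05,0,0.27,0,0,0],[0,0,0,0,0,0],[0,0,0,0,0,0]]'; python3 -m jog '[[0.005,0,0.03,0,0,0],[0,0,0,0,0,0],[0,0,0,0,0,0]]'
```

```text
time: 27.72
eef_pos: [0.63, 0.1462, 0.0255]
ee_rot: [179.8, 10.2, 101.7]
force: [-0.8, -0.1, -0.1]
grip_width: 0.0243
finger_force: 9.9
time: 28.1
eef_pos: [0.6294, 0.1466, 0.0227]
ee_rot: [179.8, 10.2, 101.7]
force: [0.2, -0.7, -0.4]
grip_width: 0.0244
finger_force: 9.9
```

```bash
python3 -m jog '[[0.005,0,0.025,0,0,0],[0,0,0,0,0,0],[0,0,0,0,0,0]]'; python3 -m jog '[[0.004,0,0.02,0,0,0],[0,0,0,0,0,0],[0,0,0,0,0,0]]'
```

```text
time: 28.48
eef_pos: [0.6294, 0.1468, 0.0206]
ee_rot: [179.8, 10.2, 101.7]
force: [-0.0, 0.8, 2.8]
grip_width: 0.0243
finger_force: 10.0
time: 28.85
eef_pos: [0.6295, 0.1473, 0.0198]
ee_rot: [179.8, 10.2, 101.7]
force: [-1.4, 1.4, 7.1]
grip_width: 0.0245
finger_force: 10.4
```

```bash
python3 -m jog '[[0,0,0,0,0,0],[0,0,0,0,0,0],[-0.03,0,-0.2,0,0,0],[-0.06,0,-0.5,0,0,0],[0,0,-0.6,0,0,0],[0,0,-0.6,0,0.085,0],[0,0,0,0,0.085,0],[0.4,0,0,0,0,0],[0.4,0,0,0,0,0],[0.3,0,0,0,0,0],[0,0,0,0,0,0]]' -0.1
python3 - <<'E'
from h import *
s,im=snap('wrist'); print(s['eef_pos'],s['ee_rot'])
np.save('s8.npy',s,allow_pickle=True)
cv2.imwrite('pics/w8f.png',im[:,:,::-1])
cv2.imwrite('pics/w8.png',im[60:300,140:500][:,:,::-1].repeat(2,0).repeat(2,1))
plan([.5924,.337,.066],191.7)
E
```

```text
time: 30.22
eef_pos: [0.6075, 0.248, 0.1605]
ee_rot: [179.9, -0.1, 102.0]
force: [-0.9, -0.3, -0.4]
grip_width: 0.0395
finger_force: 0.0
[0.6075 0.248  0.1605] [179.8779  -0.0537 101.9579]
turn [ 0.0009  0.0024 -1.498 ] rows>=8.4 shift [-0.0406  1.2351  1.2601] rows>=2.1
```

View pics/w8.png

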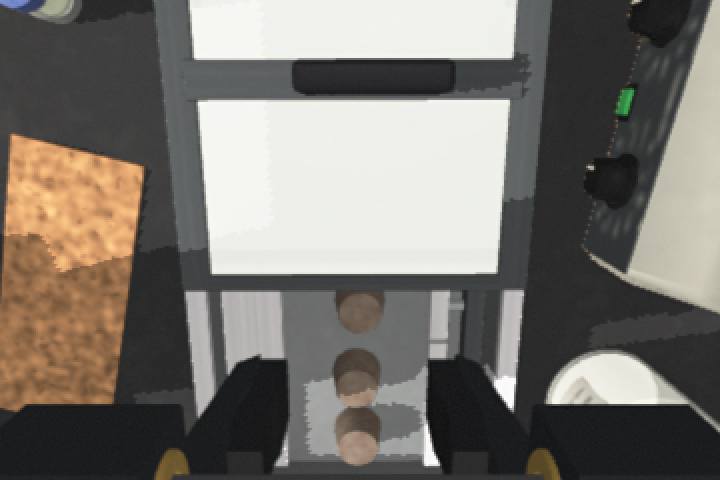

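All three stoppers stand upright in a row at crop (358,312), (357,385) and (357,447), between the jaws. Now I'll shut the guard.

```bash
python3 -m jog '[[0,0,-0.3,0,0,-0.1664],[0,0,0,0,0,-0.1664],[0,0,0,0,0,-0.1664],[0,0,0,0,0,-0.1664],[0,0,0,0,0,-0.1664],[0,0,0,0,0,-0.1664],[0,0,0,0,0,-0.1664],[0,0,0,0,0,-0.1664],[0,0,0,0,0,-0.1664],[-0.02,0.6,0,0,0,0],[-0.02,0.63,0,0,0,0],[0,0,0.3,0,0,0],[0,0,0.4,0,0,0],[0,0,0,0,0,0],[0,0,0,0,0,0]]' 0.5
python3 - <<'E'
from h import *
s=np.load('s8.npy',allow_pickle=True).item()
print(ray('wrist',326.5,91,.09,s),ray('wrist',326.5,106,.06,s))
plan([.5920,.3355,.066],191.7)
E
```

```text
time: 32.15
eef_pos: [0.594, 0.3355, 0.1312]
ee_rot: [-180.0, 0.2, -168.5]
force: [0.2, -0.3, 0.1]
grip_width: 0.0658
finger_force: 0.0
[0.5946 0.3387 0.09  ] [0.5975 0.3296 0.06  ]
turn [-0.0007  0.0033 -0.0033] rows>=0.0 shift [0.0254 0.0054 0.8698] rows>=1.0
```

```bash
python3 -m jog '[[0,0,0.4,0,0.003,-0.003],[0,0,0.4,0,0,0],[0,0,0.07,0,0,0],[0,0,0,0,0,0]]' 0.5 ; python3 -m jog '[[0,0,0,0,0,0],[0,0,0,0,0,0],[0,0,0,0,0,0],[0,0,0,0,0,0],[0,0,0,0,0,0],[0,0,0,0,0,0],[0,0,0,0,0,0]]' -1 20; python3 -m jog '[[0,-0.15,0,0,0,0],[0,-0.2,0,0,0,0],[0,-0.2,0,0,0,0],[0,-0.2,0,0,0,0],[0,-0.2,0,0,0,0],[0,-0.2,0,0,0,0],[0,-0.2,0,0,0,0],[0,-0.2,0,0,0,0],[0,-0.1,0,0,0,0],[0,0,0,0,0,0],[0,0,0,0,0,0]]'
```

```text
time: 32.65
eef_pos: [0.5937, 0.3367, 0.0663]
ee_rot: [180.0, 0.0, -168.3]
force: [0.5, 0.9, 0.6]
grip_width: 0.0661
finger_force: 0.0
time: 33.52
eef_pos: [0.5929, 0.3362, 0.065]
ee_rot: [-180.0, -0.1, -168.2]
force: [-0.5, -1.3, 0.4]
grip_width: 0.0118
finger_force: 20.0
time: 34.9
eef_pos: [0.6191, 0.2136, 0.0651]
ee_rot: [-179.9, -0.0, -168.3]
force: [5.6, -0.3, -4.8]
grip_width: 0.0119
finger_force: 20.0
```

```bash
python3 -m jog '[[0,-0.08,0,0,0,0],[0,0,0,0,0,0],[0,0,0,0,0,0]]';  python3 -m jog '[[0,-0.08,0,0,0,0],[0,0,0,0,0,0],[0,0,0,0,0,0]]'
```

```text
time: 35.28
eef_pos: [0.6198, 0.2104, 0.0651]
ee_rot: [180.0, 0.0, -168.2]
force: [4.6, 3.6, -6.7]
grip_width: 0.0118
finger_force: 20.0
time: 35.65
eef_pos: [0.6198, 0.2104, 0.0651]
ee_rot: [179.5, 0.1, -168.0]
force: [3.6, 11.1, -9.5]
grip_width: 0.012
finger_force: 20.1
```

```bash
python3 -m jog '[[0,0.09,0,0,0,0],[0,0,0,0,0,0]]'; python3 -m jog '[[0,0,0,0,0,0],[0,0,0,0,0,0],[0,0,-0.3,0,0,0],[0,0,-0.5,0,0,0],[0,0,-0.6,0,0,0],[0,0,-0.6,0,0,0],[0,0,-0.6,0,0,0],[0,0,-0.2,0,0,0],[0,0,0,0,0,0]]' 0 20
python3 - <<'E'
from h import *
for n,u,v in[('tube low',412,195),('tube mid',420,120),('tube hi',433,40),('stand',455,230)]:
  for z in(0,.1,.2,.3,.4):
    p=ray('side',u,v,z); print(n,p,proj('scene',p).round())
D=lambda x,y,z:ray('side',240+x/4,160+y/4,z)
print('bottle',D(515,217,0),ray('scene',230+105/4,130+345/4,0),'bottle cap',proj('side',[.0,0,.1]))
plan([.69,.06,.29],101.7)
E
```

```text
time: 35.9
eef_pos: [0.6196, 0.2112, 0.065]
ee_rot: [180.0, 0.0, -168.2]
force: [4.6, 2.6, -6.2]
grip_width: 0.012
finger_force: 20.0
time: 37.02
eef_pos: [0.6192, 0.2101, 0.2754]
ee_rot: [-180.0, -0.0, -168.2]
force: [-0.1, -0.5, -0.0]
grip_width: 0.044
finger_force: 0.0
tube low [0.933  0.1895 0.    ] [213. 190.]
tube low [0.8322 0.0838 0.1   ] [259. 155.]
tube low [ 0.7313 -0.0218  0.2   ] [308. 118.]
tube low [ 0.6305 -0.1275  0.3   ] [360.  77.]
tube low [ 0.5297 -0.2332  0.4   ] [417.  34.]
tube mid [1.3053 0.5964 0.    ] [ -0. 227.]
tube mid [1.1589 0.4409 0.1   ] [ 72. 184.]
tube mid [1.0126 0.2855 0.2   ] [148. 140.]
tube mid [0.8662 0.1301 0.3   ] [227.  93.]
tube mid [ 0.7199 -0.0254  0.4   ] [311.  44.]
tube hi [2.1022 1.4276 0.    ] [-651.  330.]
tube hi [1.8584 1.1705 0.1   ] [-475.  263.]
tube hi [1.6146 0.9134 0.2   ] [-302.  197.]
tube hi [1.3708 0.6563 0.3   ] [-131.  131.]
tube hi [1.127  0.3992 0.4   ] [36. 67.]
stand [ 0.9289 -0.0073  0.    ] [256. 158.]
stand [ 0.8286 -0.0889  0.1   ] [294. 129.]
stand [ 0.7282 -0.1705  0.2   ] [335.  97.]
stand [ 0.6279 -0.2521  0.3   ] [381.  63.]
stand [ 0.5276 -0.3338  0.4   ] [431.  24.]
bottle [0.7574 0.1751 0.    ] [0.7547 0.2095 0.    ] bottle cap [ 95.1474 342.4457]
turn [-0.0009 -0.0002  1.5011] rows>=8.4 shift [-2.1509  0.519  -0.1943] rows>=2.7
```

```bash
python3 -m jog '[[0,0,-0.05,0,0,0.1668],[0,0,-0.05,0,0,0.1668],[0,0,-0.05,0,0,0.1668],[0,0,-0.05,0,0,0.1668],[0,0,0,0,0,0.1668],[0,0,0,0,0,0.1668],[0,0,0,0,0,0.1668],[0,0,0,0,0,0.1668],[0,0,0,0,0,0.1668],[-0.54,0.13,0,0,0,0],[-0.54,0.13,0,0,0,0],[-0.54,0.13,0,0,0,0],[-0.53,0.13,0,0,0,0],[0,0,0,0,0,0],[0,0,0,0,0,0]]' 0.8
python3 - <<'E'
from h import *
s,im=snap('wrist','w9.png'); print(s['eef_pos'],s['ee_rot'],s['qpos'])
np.save('s9.npy',s,allow_pickle=True)
print(proj('wrist',[.727,.037,.196],s))
E
```

```text
time: 38.9
eef_pos: [0.689, 0.0611, 0.288]
ee_rot: [-179.7, -0.1, 101.7]
force: [0.9, 1.0, -0.1]
grip_width: 0.0791
finger_force: 0.0
[0.689  0.0611 0.288 ] [-179.7227   -0.0615  101.7204] [-11.346   42.6252   5.229   73.1543  -3.9604  64.6742   5.9408]
[352.2238 236.602 ]
```

View pics/w9.png

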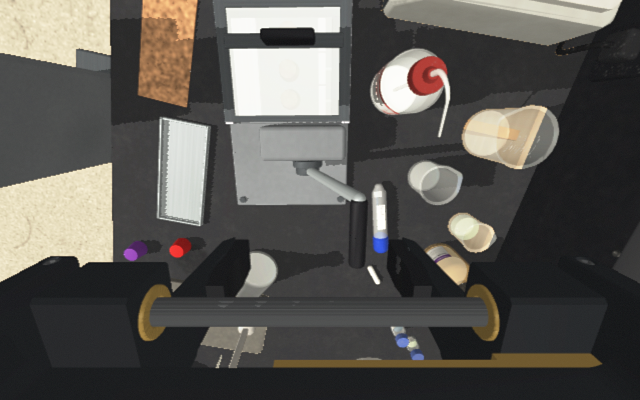

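The last view shows the guard shut over the stoppers, and the lever's black bar at column 358, rows 197–267, centre (358,232). That is within a few pixels of the prediction (352,237).

```bash
python3 - <<'E'
from h import *
s=np.load('s9.npy',allow_pickle=True).item()
for q in[(358,200),(358,233),(357,265)]:print(ray('wrist',*q,.196,s))
p=ray('wrist',358,233,.196,s)
plan([p[0],p[1],.182],101.7)
E
```

```text
[0.7236 0.0724 0.196 ]
[0.7313 0.0416 0.196 ]
[0.7385 0.0092 0.196 ]
turn [-0.0039 -0.0013  0.0018] rows>=0.0 shift [-0.3815  0.4963  1.4197] rows>=1.9
```

```bash
python3 -m jog '[[-0.13,0.17,0,-0.004,0,0],[-0.13,0.17,0,0,0,0],[-0.12,0.16,0.1,0,0,0],[0,0,0.4,0,0,0],[0,0,0.4,0,0,0],[0,0,0.32,0,0,0],[0,0,0.2,0,0,0],[0,0,0,0,0,0],[0,0,0,0,0,0]]' 0.8; python3 -m jog '[[0,0,0,0,0,0],[0,0,0,0,0,0],[0,0,0,0,0,0],[0,0,0,0,0,0],[0,0,0,0,0,0],[0,0,0,0,0,0],[0,0,0,0,0,0],[0,0,0,0,0,0]]' -1 45
python3 - <<'E'
import numpy as np
t=.35-np.linspace(0,1.2,17)
print(np.c_[2*np.diff(np.sin(t)),-2*np.diff(np.cos(t))].round(3).tolist())
E
```

```text
time: 40.08
eef_pos: [0.7338, 0.0405, 0.1848]
ee_rot: [179.7, 0.0, 101.7]
force: [0.2, -0.1, -0.3]
grip_width: 0.0791
finger_force: 0.0
time: 41.08
eef_pos: [0.73, 0.0394, 0.1834]
ee_rot: [-179.8, -0.0, 101.7]
force: [-7.8, -0.9, 5.2]
grip_width: 0.0151
finger_force: 45.0
[[-0.143, -0.046], [-0.146, -0.035], [-0.148, -0.024], [-0.149, -0.013], [-0.15, -0.002], [-0.15, 0.009], [-0.149, 0.021], [-0.147, 0.032], [-0.144, 0.043], [-0.14, 0.053], [-0.136, 0.064], [-0.131, 0.074], [-0.125, 0.083], [-0.118, 0.092], [-0.111, 0.101], [-0.103, 0.109]]
```

```bash
python3 -m jog '[[0,-0.143,-0.046,0,0,0],[0,-0.146,-0.035,0,0,0],[0,-0.148,-0.024,0,0,0],[0,-0.149,-0.013,0,0,0],[0,-0.15,-0.002,0,0,0],[0,-0.15,0.009,0,0,0],[0,-0.149,0.021,0,0,0],[0,-0.147,0.032,0,0,0],[0,0,0,0,0,0],[0,0,0,0,0,0]]'
```

```text
time: 42.32
eef_pos: [0.6539, 0.0233, 0.1927]
ee_rot: [178.7, 0.1, 101.7]
force: [6.3, 1.5, 11.2]
grip_width: 0.015
finger_force: 45.0
```

```bash
python3 -m jog '[[0,-0.144,0.043,0,0,0],[0,-0.14,0.053,0,0,0],[0,-0.136,0.064,0,0,0],[0,-0.131,0.074,0,0,0],[0,-0.125,0.083,0,0,0],[0,-0.118,0.092,0,0,0],[0,0,0,0,0,0],[0,0,0,0,0,0]]'
python3 -c "
from h import *
s=monitor.get_state();d=s['eef_pos']-[.73,.0394,.1834];print(d[0]*.979+d[1]*.203,d[2])"
```

```text
time: 43.32
eef_pos: [0.5906, 0.0097, 0.1602]
ee_rot: [179.4, 0.1, 101.7]
force: [-2.7, -0.5, 18.7]
grip_width: 0.0148
finger_force: 45.0
-0.14254246502022855 -0.02315176138069075
```

```bash
python3 -m jog '[[0,-0.08,0.08,0,0,0],[0,-0.08,0.08,0,0,0],[0,-0.07,0.08,0,0,0],[0,-0.06,0.07,0,0,0],[0,0,0,0,0,0],[0,0,0,0,0,0]]'
python3 -c "
from h import *
s=monitor.get_state();d=s['eef_pos']-[.73,.0394,.1834];print(d[0]*.979+d[1]*.203,d[2])"
```

```text
time: 44.08
eef_pos: [0.5693, 0.0052, 0.1381]
ee_rot: [179.4, 0.1, 101.7]
force: [-5.5, 0.4, 31.7]
grip_width: 0.0144
finger_force: 45.5
-0.16426701754104184 -0.0452970801701541
```

```bash
python3 -m jog '[[0,0,0,0,0,0],[0,0,0,0,0,0],[0,0,0,0,0,0],[0,0,0,0,0,0],[0,0,0,0,0,0],[0,0,0,0,0,0],[0,0,0,0,0,0],[0,0,0,0,0,0],[0,0,0,0,0,0],[0,0,0,0,0,0]]'
python3 -m jog '[[0,0.02,-0.03,0,0,0],[0,0.02,-0.03,0,0,0],[0,0.02,-0.03,0,0,0],[0,0.05,-0.055,0,0,0],[0,0.052,-0.054,0,0,0],[0,0.055,-0.051,0,0,0],[0,0.056,-0.05,0,0,0],[0,0.058,-0.047,0,0,0],[0,0.06,-0.045,0,0,0],[0,0.062,-0.042,0,0,0],[0,0.063,-0.041,0,0,0],[0,0.065,-0.038,0,0,0],[0,0.066,-0.036,0,0,0],[0,0.068,-0.032,0,0,0],[0,0.068,-0.032,0,0,0],[0,0.07,-0.027,0,0,0],[0,0.07,-0.026,0,0,0],[0,0.072,-0.022,0,0,0],[0,0.072,-0.021,0,0,0]]'
python3 -c "
from h import *
s=monitor.get_state();d=s['eef_pos']-[.73,.0394,.1834];print(d[0]*.979+d[1]*.203,d[2])"
```

```text
time: 45.32
eef_pos: [0.5693, 0.0052, 0.1381]
ee_rot: [179.4, 0.1, 101.7]
force: [-5.6, -0.5, 31.2]
grip_width: 0.0147
finger_force: 45.5
time: 47.7
eef_pos: [0.6447, 0.0214, 0.1829]
ee_rot: [-180.0, 0.0, 101.7]
force: [9.1, -0.9, -21.8]
grip_width: 0.0139
finger_force: 46.6
-0.08715909274760036 -0.0004599571365214161
```

```bash
python3 -m jog '[[0,0.073,0.005,0,0,0],[0,0.073,0.005,0,0,0],[0,0.074,0.002,0,0,0],[0,0.074,0.002,0,0,0],[0,0.074,0,0,0,0],[0,0.075,0,0,0,0],[0,0.075,0,0,0,0],[0,0.075,0.002,0,0,0],[0,0.075,0.004,0,0,0],[0,0.075,0.007,0,0,0]]'
python3 -c "
from h import *
s=monitor.get_state();d=s['eef_pos']-[.73,.0394,.1834];print(d[0]*.979+d[1]*.203,d[2])"
```

```text
time: 48.95
eef_pos: [0.6984, 0.0329, 0.1837]
ee_rot: [-179.9, -0.0, 101.7]
force: [0.2, -3.0, -13.0]
grip_width: 0.014
finger_force: 45.5
-0.03228652785963161 0.00029764612970739623
```

```bash
python3 -m jog '[[0,0.06,0.013,0,0,0],[0,0.06,0.013,0,0,0],[0,0.06,0.014,0,0,0],[0,0.06,0.015,0,0,0],[0,0.06,0.016,0,0,0],[0,0.06,0.017,0,0,0],[0,0.06,0.017,0,0,0],[0,0.04,0.012,0,0,0],[0,0.03,0,0,0,0],[0,0,0,0,0,0],[0,0,0,0,0,0]]'
python3 -c "
from h import *
s=monitor.get_state();d=s['eef_pos']-[.73,.0394,.1834];print(d[0]*.979+d[1]*.203,d[2])"
```

```text
time: 50.32
eef_pos: [0.7297, 0.0396, 0.1742]
ee_rot: [-179.3, -0.1, 101.7]
force: [-13.4, -3.5, -14.1]
grip_width: 0.0135
finger_force: 45.6
-0.00023249350872821769 -0.009213004607955322
```

```bash
python3 -m jog '[[0,0,0,0,0,0],[0,0,0,0,0,0],[0,0,0,0,0,0],[0,0,0,0,0,0],[0,0,0,0,0,0],[0,0,0,0,0,0],[0,0,-0.2,0,0,0],[0,0,-0.4,0,0,0],[0,0,-0.5,0,0,0],[0,0,-0.4,0,0,0],[0,0,0,0,0,0]]' 0.6 20
python3 - <<'E'
from h import *
s,im=snap('side')
g=lambda i:i[150:220,370:420].mean(2)
a=cv2.imread('pics/side0.png')[:,:,::-1]; print(abs(g(im.astype(float))-g(a.astype(float))).mean())
plan([.6198,.2110,.15],191.7)
E
```

```text
time: 51.7
eef_pos: [0.7372, 0.0405, 0.2933]
ee_rot: [179.4, 0.1, 101.7]
force: [0.4, -0.1, 0.5]
grip_width: 0.0706
finger_force: 0.0
9.724571428571428
turn [ 0.0043  0.0053 -1.5001] rows>=8.4 shift [1.0556 2.5407 1.877 ] rows>=4.0
```

```bash
python3 -m jog '[[0,0,0,0.004,0.005,-0.1667],[0,0,0,0,0,-0.1667],[0,0,0,0,0,-0.1667],[0,0,0,0,0,-0.1667],[0,0,0,0,0,-0.1667],[0,0,0,0,0,-0.1667],[0,0,0,0,0,-0.1667],[0,0,0,0,0,-0.1667],[0,0,0,0,0,-0.1667],[0.21,0.51,0,0,0,0],[0.21,0.51,0,0,0,0],[0.21,0.51,0,0,0,0],[0.21,0.51,0.3,0,0,0],[0.21,0.5,0.5,0,0,0],[0,0,0.5,0,0,0],[0,0,0.5,0,0,0],[0,0,0,0,0,0],[0,0,0,0,0,0]]'
python3 - <<'E'
from h import *
_,im=snap('side')
g=lambda i:i[150:220,370:420].mean(2)
a=cv2.imread('pics/side0.png')[:,:,::-1]; print(abs(g(im.astype(float))-g(a.astype(float))).mean())
plan([.6196,.2108,.066],191.7)
E
```

```text
time: 54.0
eef_pos: [0.6196, 0.2118, 0.1557]
ee_rot: [179.7, -0.0, -168.3]
force: [0.8, -0.2, 1.0]
grip_width: 0.0708
finger_force: 0.0
5.941619047619047
turn [0.0051 0.0009 0.    ] rows>=0.0 shift [ 0.0095 -0.0145  1.2056] rows>=1.4
```

```bash
python3 -m jog '[[0,0,0.4,0.005,0,0],[0,0,0.4,0,0,0],[0,0,0.4,0,0,0],[0,0,0,0,0,0]]' 0.6; python3 -m jog '[[0,0,0,0,0,0],[0,0,0,0,0,0],[0,0,0,0,0,0],[0,0,0,0,0,0],[0,0,0,0,0,0],[0,0,0,0,0,0],[0,0,0,0,0,0]]' -1 20
python3 - <<'E'
from h import *
_,im=snap('side')
a=cv2.imread('pics/side0.png')[:,:,::-1].astype(int)
for y in(182,190,198,206):
  for i in(a,im.astype(int)): print(y,i[y,364:412:2].sum(1)//3)
E
```

```text
time: 54.55
eef_pos: [0.6184, 0.2113, 0.0645]
ee_rot: [-179.9, -0.2, -168.3]
force: [0.0, -0.6, 1.0]
grip_width: 0.0704
finger_force: 0.0
time: 55.42
eef_pos: [0.619, 0.2116, 0.0649]
ee_rot: [-179.9, -0.1, -168.3]
force: [0.8, -0.1, 0.7]
grip_width: 0.0115
finger_force: 20.0
182 [203 221 232 236 229 234 232 230 203 159 149  61  56  59  60  59  58  67
  68  72  72 154 173 196]
182 [193 213 224 229 224 229 227 223 194 152 136  57  52  51  56  53  52  54
  59  55  54 148 163 190]
190 [209 224 233 234 236 238 233 227 186 185 108  59  57  56  60  59  59  54
  56  51  53  47 192 202]
190 [204 216 227 229 229 231 228 219 177 174  98  55  55  49  51  57  54  50
  47  49  52  43 186 193]
198 [207 162 141 130 123 156 126 193 171  86  56  59  58  58  58  61  56  58
  71  67  92 209 220 222]
198 [109  87  79  79  80 116 117 184 163  81  51  56  52  53  56  56  54  53
  59  67  84 199 212 215]
206 [234 237 238 238 233 189 192 148 186  74  60  54  58  62  70  71  72  71
  69  69  70  68 157 185]
206 [128 130 138 147 218 181 184 138 177  70  52  52  57  55  67  66  66  66
  65  65  62  68 149 177]
```

The lever's pixels match the home picture. Now I'll open the guard.

```bash
python3 -m jog '[[0,0.15,0,0,0,0],[0,0.2,0,0,0,0],[0,0.2,0,0,0,0],[0,0.2,0,0,0,0],[0,0.2,0,0,0,0],[0,0.2,0,0,0,0],[0,0.2,0,0,0,0],[0,0.2,0,0,0,0],[0,0.15,0,0,0,0],[0,0.03,0,0,0,0],[0,0,0,0,0,0],[0,0,0,0,0,0]]'; python3 -m jog '[[0,0,0,0,0,0],[0,0,0,0,0,0],[0,0,-0.3,0,0,0],[0,0,-0.6,0,0,0],[0,0,-0.6,0,0,0],[0,0,-0.3,0,0,0],[0,0,0,0,0,0]]' -0.2 ; python3 -c "
from h import *
plan([.608,.248,.19],101.7)"
```

```text
time: 56.98
eef_pos: [0.592, 0.3375, 0.0649]
ee_rot: [-179.8, -0.2, -168.3]
force: [-4.2, -5.6, 6.5]
grip_width: 0.0119
finger_force: 20.0
time: 57.85
eef_pos: [0.5943, 0.3403, 0.2035]
ee_rot: [179.9, 0.3, -168.3]
force: [0.2, 0.2, -0.1]
grip_width: 0.0354
finger_force: 0.0
turn [0.0053 0.0018 1.5002] rows>=8.4 shift [-1.2416 -0.0712  0.1802] rows>=1.5
```

```bash
python3 -m jog '[[0,0,0,0.005,0,0.1667],[0,0,0,0,0,0.1667],[0,0,0,0,0,0.1667],[0,0,0,0,0,0.1667],[0,0,0,0,0,0.1667],[0,0,0,0,0,0.1667],[0,0,0,0,0,0.1667],[0,0,0,0,0,0.1667],[0,0,0,0,0,0.1667],[-0.4,-0.03,0.06,0,0,0],[-0.4,-0.03,0.06,0,0,0],[-0.44,-0.01,0.06,0,0,0],[0,0,0,0,0,0],[0,0,0,0,0,0]]' 0.1
python3 - <<'E'
from h import *
s,im=snap('wrist','w10.png'); np.save('s10.npy',s,allow_pickle=True); print(s['eef_pos'],s['ee_rot'])
yaw=.204;ex=np.array([np.cos(yaw),np.sin(yaw)]);ey=np.array([-ex[1],ex[0]])
def blobs(im,s):
  i=im.astype(int); 
  m=((i[...,0]-i[...,2]>12)&(i[...,0]<210)).astype(np.uint8)
  poly=[]
  for x,y in[(-.045,-.065),(.045,-.065),(.045,.068),(-.045,.068)]:
    w=(.645+x)*ex+(.0555+y)*ey; poly.append(proj('wrist',[w[0],w[1],.03],s))
  z=np.zeros_like(m);cv2.fillPoly(z,[np.array(poly).astype(int)],1)
  m=cv2.morphologyEx(m*z,cv2.MORPH_OPEN,np.ones((3,3)))
  n,l,st,c=cv2.connectedComponentsWithStats(m)
  for k in range(1,n):
    if st[k,4]>60:
      yy,xx=np.where(l==k); v=i[yy,xx].mean(0)
      u0,v0,w,h=st[k,:4]; # top disc: lower part of blob (towards the gripper)
      p=ray('wrist',c[k][0],c[k][1],.026,s)
      print(st[k],v.round(),'mid',p[:2],'press x %.4f y %.4f'%(p[:2]@ex-.645,p[:2]@ey-.0555))
print('before');blobs(cv2.imread('pics/w8f.png')[:,:,::-1],np.load('s8.npy',allow_pickle=True).item())
print('now');blobs(im,s)
E
```

```text
time: 59.6
eef_pos: [0.6059, 0.2478, 0.1864]
ee_rot: [-179.8, 0.3, 101.7]
force: [0.6, -0.1, -0.5]
grip_width: 0.0484
finger_force: 0.0
[0.6059 0.2478 0.1864] [-179.8322    0.273   101.7444]
before
[308 206  24  21 423] [102.  88.  77.] mid [0.6157 0.2239] press x 0.0033 y 0.0390
[ 307  235   23   58 1108] [116. 100.  88.] mid [0.626  0.1672] press x 0.0019 y -0.0186
now
[287 195  22  22 404] [100.  86.  76.] mid [0.5876 0.2198] press x -0.0251 y 0.0407
[288 224  22  55 935] [112.  97.  85.] mid [0.5996 0.1625] press x -0.0249 y -0.0178
```

The stoppers are now in a row against the fixed jaw (press x ≈ -0.025), as expected. I'll pick the first and check the tray and flask positions.

```bash
python3 - <<'E'
from h import *
s=np.load('s9.npy',allow_pickle=True).item()
for q in[(258,270,.0),(258,270,.08),(180,247,.02),(160,117,.01),(210,124,.01),(157,221,.01),(203,226,.01)]:print(q,ray('wrist',*q,s))
D=ray('side',397,302,0);print('flask side',D, ray('side',401,266,.08), ray('scene',357,168,0))
plan([.588,.218,.0255],101.7)
E
```

```text
(258, 270, 0.0) [ 0.6227 -0.1403  0.    ]
(258, 270, 0.08) [ 0.6325 -0.0894  0.08  ]
(180, 247, 0.02) [ 0.4946 -0.1117  0.02  ]
(160, 117, 0.01) [0.4493 0.0861 0.01  ]
(210, 124, 0.01) [0.5214 0.091  0.01  ]
(157, 221, 0.01) [ 0.4509 -0.0785  0.01  ]
(203, 226, 0.01) [ 0.5248 -0.0719  0.01  ]
flask side [ 0.6216 -0.1386 -0.    ] [ 0.6466 -0.1084  0.08  ] [ 0.6206 -0.1342  0.    ]
turn [-0.0024  0.0042  0.0018] rows>=0.0 shift [-0.3497 -0.3158  2.1468] rows>=2.6
```

```bash
python3 -m jog '[[-0.175,-0.16,0.2,-0.002,0.004,0],[-0.175,-0.156,0.3,0,0,0],[0,0,0.5,0,0,0],[0,0,0.5,0,0,0],[0,0,0.4,0,0,0],[0,0,0.23,0,0,0],[0,0,0,0,0,0],[0,0,0,0,0,0]]' -0.08; python3 -m jog '[[0,0,0,0,0,0],[0,0,0,0,0,0],[0,0,0,0,0,0],[0,0,0,0,0,0],[0,0,0,0,0,0]]' -0.6 12;  python3 -c "
from h import *
plan([.485,.055,.13],90)"
```

```text
time: 60.65
eef_pos: [0.5895, 0.2165, 0.0284]
ee_rot: [179.9, 0.1, 101.7]
force: [-0.2, 0.0, -0.3]
grip_width: 0.0404
finger_force: 0.0
time: 61.28
eef_pos: [0.5892, 0.216, 0.0281]
ee_rot: [179.9, 0.1, 101.7]
force: [-1.1, -0.2, 6.4]
grip_width: 0.0221
finger_force: 12.3
turn [0.0014 0.0011 0.195 ] rows>=1.1 shift [-2.1469 -1.389  -1.3584] rows>=3.5
```

```bash
python3 -m jog '[[0,0,-0.2,0,0,0],[0,0,-0.4,0,0,0],[0,0,-0.5,0,0,0.1],[0,0,-0.26,0,0,0.095],[-0.5,-0.32,0,0,0,0],[-0.55,-0.36,0,0,0,0],[-0.55,-0.36,0,0,0,0],[-0.55,-0.35,0,0,0,0],[0,0,0,0,0,0],[0,0,0,0,0,0]]'
cat > tray.py <<'E'
from h import *
def tray(fn):
    s,im=snap('wrist',fn); print(s['eef_pos'],s['ee_rot'],s['grip_width'])
    i=im.astype(int); mx,mn=i.max(2),i.min(2)
    m=((mx-mn<22)&(mn>140)).astype(np.uint8)
    n,l,st,c=cv2.connectedComponentsWithStats(cv2.morphologyEx(m,cv2.MORPH_CLOSE,np.ones((5,5))))
    for k in range(1,n):
        if st[k,4]>600:
            p=ray('wrist',*c[k],.006,s)
            u,v,w,h=st[k,:4]
            print(st[k],'c',p[:2],'tl',ray('wrist',u,v,.008,s)[:2],'br',ray('wrist',u+w,v+h,.008,s)[:2])
    return s,im
E
python3 -c "
from tray import *
tray('w11.png')"
```

```text
time: 62.52
eef_pos: [0.4853, 0.0553, 0.1301]
ee_rot: [179.9, 0.0, 90.0]
force: [1.1, -0.5, 0.4]
grip_width: 0.0221
finger_force: 11.9
[0.4853 0.0553 0.1301] [179.8697   0.0401  90.0061] 0.022124446582949653
[  379     0   218   262 18070] c [0.6084 0.0864] tl [0.5367 0.2215] br [ 0.7865 -0.0197]
[ 535    0   24  110 1452] c [0.682  0.1828] tl [0.6647 0.2215] br [0.7062 0.1358]
[ 603    0   37  115 2646] c [0.7491 0.183 ] tl [0.7205 0.2216] br [0.7815 0.1314]
[   0  153   38  129 2516] c [0.1684 0.0161] tl [0.1851 0.0972] br [ 0.1794 -0.0435]
[ 279  163   73   76 4431] c [0.4836 0.0547] tl [0.4492 0.0875] br [0.5221 0.0076]
[ 607  223   33   49 1299] c [ 0.8114 -0.0025] tl [0.7836 0.0253] br [ 0.837 -0.032]
[ 294  260   50   37 1257] c [ 0.487  -0.0457] tl [ 0.4609 -0.0168] br [ 0.5157 -0.0633]
```

```bash
python3 -m jog '[[0,0,0.4,0,0,0],[0,0,0.5,0,0,0],[0,0,0.35,0,0,0],[0,0,0.2,0,0,0],[0,0,0,0,0,0],[0,0,0,0,0,0]]'; python3 -m jog '[[0,0,0.025,0,0,0],[0,0,0,0,0,0],[0,0,0,0,0,0]]'
```

```text
time: 63.32
eef_pos: [0.485, 0.0549, 0.0214]
ee_rot: [179.9, 0.1, 90.0]
force: [-0.2, -0.7, -0.0]
grip_width: 0.0227
finger_force: 11.9
time: 63.7
eef_pos: [0.4846, 0.0546, 0.0191]
ee_rot: [179.9, 0.1, 90.0]
force: [0.5, 0.5, 0.1]
grip_width: 0.0222
finger_force: 11.9
```

```bash
python3 -m jog '[[0,0,0.025,0,0,0],[0,0,0,0,0,0],[0,0,0,0,0,0]]'; python3 -m jog '[[0,0,0.01,0,0,0],[0,0,0,0,0,0],[0,0,0,0,0,0],[0,0,0,0,0,0]]'
```

```text
time: 64.08
eef_pos: [0.4848, 0.0545, 0.018]
ee_rot: [179.9, 0.1, 90.0]
force: [-0.1, 0.0, 10.5]
grip_width: 0.0227
finger_force: 12.6
time: 64.58
eef_pos: [0.4847, 0.0545, 0.0178]
ee_rot: [179.9, 0.1, 90.0]
force: [-1.2, -0.3, 17.7]
grip_width: 0.0225
finger_force: 13.0
```

```bash
python3 -m jog '[[0,0,-0.025,0,0,0],[0,0,0,0,0,0]]'; python3 -m jog '[[0,0,0,0,0,0],[0,0,0,0,0,0],[0,0,-0.2,0,0,0],[0,0,-0.5,0,0,0],[0,0,-0.5,0,0,0],[0,0,-0.3,0,0,0],[0,0,0,0,0,0]]' -0.08; python3 -c "
from h import *
plan([.5955,.1785,.0265],101.7)"
```

```text
time: 64.82
eef_pos: [0.4845, 0.0546, 0.0182]
ee_rot: [180.0, 0.1, 90.0]
force: [1.1, 0.7, 0.0]
grip_width: 0.0225
finger_force: 12.0
time: 65.7
eef_pos: [0.4854, 0.0549, 0.1327]
ee_rot: [179.7, 0.1, 90.0]
force: [-0.2, 0.4, -0.0]
grip_width: 0.04
finger_force: 0.0
turn [ 0.0042  0.0013 -0.195 ] rows>=1.1 shift [1.3165 1.7711 1.4154] rows>=3.1
```

```bash
python3 -m jog '[[0,0,0,0.004,0,-0.1],[0,0,0,0,0,-0.095],[0.33,0.44,0,0,0,0],[0.33,0.44,0,0,0,0],[0.33,0.44,0,0,0,0],[0.33,0.45,0.1,0,0,0],[0,0,0.4,0,0,0],[0,0,0.4,0,0,0],[0,0,0.35,0,0,0],[0,0,0.18,0,0,0],[0,0,0,0,0,0],[0,0,0,0,0,0]]'; python3 -m jog '[[0,0,0,0,0,0],[0,0,0,0,0,0],[0,0,0,0,0,0],[0,0,0,0,0,0],[0,0,0,0,0,0]]' -0.6 12;  python3 -c "
from h import *
plan([.485,.0075,.13],90)"
```

```text
time: 67.2
eef_pos: [0.5939, 0.1784, 0.0227]
ee_rot: [-179.8, 0.1, 101.7]
force: [0.0, 0.7, -0.2]
grip_width: 0.0399
finger_force: 0.0
time: 67.82
eef_pos: [0.5945, 0.1785, 0.0229]
ee_rot: [-179.8, 0.1, 101.7]
force: [2.0, -0.1, 0.2]
grip_width: 0.0234
finger_force: 11.9
turn [-0.0026  0.0012  0.1951] rows>=1.1 shift [-2.2806 -1.4597 -1.4276] rows>=3.7
```

```bash
python3 -m jog '[[0,0,-0.2,0,0,0],[0,0,-0.4,0,0,0],[0,0,-0.5,0,0,0.1],[0,0,-0.33,0,0,0.095],[-0.57,-0.36,0,0,0,0],[-0.57,-0.36,0,0,0,0],[-0.57,-0.37,0,0,0,0],[-0.57,-0.37,0,0,0,0],[0,0,0,0,0,0],[0,0,0,0,0,0]]'
python3 -c "
from tray import *
tray('w12.png'); plan([.485,.0075,.0155],90)"
```

```text
time: 69.08
eef_pos: [0.4849, 0.0082, 0.1313]
ee_rot: [-179.8, 0.1, 90.0]
force: [0.4, 0.2, -1.4]
grip_width: 0.0236
finger_force: 11.9
[0.4849 0.0082 0.1313] [-179.8005    0.054    90.0102] 0.02358881471217223
[  386     0   254   225 20766] c [0.6301 0.0821] tl [0.5415 0.1747] br [ 0.8164 -0.0238]
[ 493   60  109   42 2258] c [0.6911 0.1123] tl [0.6375 0.1299] br [0.7419 0.0955]
[ 278  112   77  127 8032] c [0.484  0.0295] tl [0.449 0.087] br [ 0.5243 -0.04  ]
[   0  137   34  145 2810] c [ 0.166  -0.0222] tl [0.1857 0.0646] br [ 0.1704 -0.0926]
[ 621  155   19   76 1105] c [0.7982 0.0115] tl [0.7741 0.0478] br [ 0.8186 -0.0305]
turn [-0.0028  0.0007  0.0014] rows>=0.0 shift [-0.0174 -0.0057  1.5418] rows>=1.9
```

Tray is unchanged.

```bash
python3 -m jog '[[-0.01,0,0.4,-0.003,0,0],[0,0,0.5,0,0,0],[0,0,0.4,0,0,0],[0,0,0.2,0,0,0],[0,0,0.02,0,0,0],[0,0,0,0,0,0],[0,0,0,0,0,0]]'; python3 -m jog '[[0,0,0.025,0,0,0],[0,0,0,0,0,0],[0,0,0,0,0,0]]'
```

```text
time: 70.0
eef_pos: [0.4853, 0.0067, 0.0176]
ee_rot: [179.9, 0.1, 90.0]
force: [-0.2, 0.9, 0.7]
grip_width: 0.0233
finger_force: 11.9
time: 70.38
eef_pos: [0.4847, 0.0066, 0.0149]
ee_rot: [-180.0, 0.1, 90.0]
force: [-0.1, -0.2, -0.3]
grip_width: 0.0233
finger_force: 11.9
```

```bash
python3 -m jog '[[0,0,0.02,0,0,0],[0,0,0,0,0,0],[0,0,0,0,0,0]]';python3 -m jog '[[0,0,0.01,0,0,0],[0,0,0,0,0,0],[0,0,0,0,0,0]]'
```

```text
time: 70.75
eef_pos: [0.485, 0.0067, 0.0139]
ee_rot: [180.0, 0.1, 90.0]
force: [0.4, 0.7, 5.7]
grip_width: 0.0237
finger_force: 12.3
time: 71.12
eef_pos: [0.485, 0.0066, 0.0136]
ee_rot: [180.0, 0.1, 90.0]
force: [-0.6, 0.7, 12.9]
grip_width: 0.0239
finger_force: 12.6
```

```bash
python3 -m jog '[[0,0,-0.015,0,0,0],[0,0,0,0,0,0]]'; python3 -m jog '[[0,0,0,0,0,0],[0,0,0,0,0,0],[0,0,-0.2,0,0,0],[0,0,-0.5,0,0,0],[0,0,-0.5,0,0,0],[0,0,-0.4,0,0,0],[0,0,0,0,0,0]]' -0.08; python3 -c "
from h import *
plan([.603,.1405,.0275],101.7)"
```

```text
time: 71.38
eef_pos: [0.4849, 0.0067, 0.0138]
ee_rot: [-180.0, 0.1, 90.0]
force: [0.3, -0.2, 4.4]
grip_width: 0.0235
finger_force: 12.1
time: 72.25
eef_pos: [0.486, 0.0069, 0.1362]
ee_rot: [179.7, 0.1, 90.0]
force: [-0.5, 0.0, -0.3]
grip_width: 0.0408
finger_force: 0.0
turn [ 0.0041  0.0018 -0.1951] rows>=1.1 shift [1.4285 1.8884 1.4495] rows>=3.3
```

```bash
python3 -m jog '[[0,0,0,0.004,0,-0.1],[0,0,0,0,0,-0.095],[0.35,0.47,0,0,0,0],[0.36,0.47,0,0,0,0],[0.36,0.47,0,0,0,0],[0.36,0.47,0.1,0,0,0],[0,0,0.4,0,0,0],[0,0,0.4,0,0,0],[0,0,0.35,0,0,0],[0,0,0.18,0,0,0],[0,0,0,0,0,0],[0,0,0,0,0,0]]'; python3 -m jog '[[0,0,0,0,0,0],[0,0,0,0,0,0],[0,0,0,0,0,0],[0,0,0,0,0,0],[0,0,0,0,0,0]]' -0.6 12;  python3 -c "
from h import *
plan([.485,-.04,.13],90)"
```

```text
time: 73.75
eef_pos: [0.601, 0.1403, 0.0264]
ee_rot: [-179.8, 0.1, 101.7]
force: [0.3, -0.6, 0.6]
grip_width: 0.0406
finger_force: 0.0
time: 74.38
eef_pos: [0.6024, 0.1407, 0.0265]
ee_rot: [-179.9, 0.0, 101.7]
force: [5.0, 1.4, 5.1]
grip_width: 0.0225
finger_force: 12.2
turn [-0.001   0.0009  0.195 ] rows>=1.1 shift [-2.4095 -1.5648 -1.3799] rows>=3.8
```

```bash
python3 -m jog '[[0,0,-0.2,0,0,0],[0,0,-0.4,0,0,0],[0,0,-0.5,0,0,0.1],[0,0,-0.28,0,0,0.095],[-0.6,-0.39,0,0,0,0],[-0.6,-0.39,0,0,0,0],[-0.6,-0.39,0,0,0,0],[-0.61,-0.39,0,0,0,0],[0,0,0,0,0,0],[0,0,0,0,0,0]]'
python3 -c "
from tray import *
tray('w13.png'); plan([.485,-.04,.019],90)"
```

```text
time: 75.62
eef_pos: [0.4832, -0.0397, 0.1297]
ee_rot: [-179.6, 0.1, 90.0]
force: [0.0, 0.4, 0.4]
grip_width: 0.0228
finger_force: 11.8
[ 0.4832 -0.0397  0.1297] [-179.5995    0.0646   90.0117] 0.022823583317521202
[ 415    0  225   71 8513] c [0.6801 0.108 ] tl [0.5626 0.1261] br [0.7626 0.0728]
[ 395   17  124  163 7787] c [0.5859 0.0591] tl [0.5473 0.1141] br [ 0.6786 -0.0239]
[  278    53    82   175 11481] c [0.4842 0.0149] tl [0.4491 0.0874] br [ 0.5265 -0.0747]
[   0  128   39  154 2744] c [ 0.1641 -0.0689] tl [0.1869 0.025 ] br [ 0.1743 -0.1402]
[482 327  48  40 824] c [ 0.7063 -0.2327] tl [ 0.6727 -0.1977] br [ 0.7409 -0.2564]
turn [-0.0057  0.0009  0.0017] rows>=0.0 shift [-0.0136  0.0148  1.4765] rows>=1.8
```

```bash
python3 -m jog '[[-0.01,0.01,0.4,-0.005,0,0],[0,0,0.5,0,0,0],[0,0,0.37,0,0,0],[0,0,0.2,0,0,0],[0,0,0.01,0,0,0],[0,0,0,0,0,0],[0,0,0,0,0,0]]'; python3 -m jog '[[0,0,0.02,0,0,0],[0,0,0,0,0,0],[0,0,0,0,0,0]]';  python3 -m jog '[[0,0,0.015,0,0,0],[0,0,0,0,0,0],[0,0,0,0,0,0]]'
```

```text
time: 76.55
eef_pos: [0.485, -0.0413, 0.0198]
ee_rot: [179.9, 0.1, 90.0]
force: [-0.0, 0.2, -0.5]
grip_width: 0.0225
finger_force: 11.9
time: 76.92
eef_pos: [0.4847, -0.0413, 0.0176]
ee_rot: [180.0, 0.1, 90.0]
force: [0.3, -0.3, 0.6]
grip_width: 0.0229
finger_force: 11.9
time: 77.3
eef_pos: [0.4848, -0.0413, 0.0172]
ee_rot: [179.9, 0.1, 90.0]
force: [-1.3, 1.0, 8.9]
grip_width: 0.0225
finger_force: 12.5
```

```bash
python3 -m jog '[[0,0,0,0,0,0],[0,0,0,0,0,0],[0,0,-0.2,0,0,0],[0,0,-0.5,0,0,0],[0,0,-0.6,0,0,0],[0,0,-0.6,0,0,0],[0.5,0,-0.5,0,0,0],[0.6,0,0,0,0,0],[0.6,0,0,0,0,0],[0,0,0,0,0,0],[0,0,0,0,0,0]]' -0.08
cat > chk.py <<'E'
from h import *
def chk(n,poly,lo=12,off=0):
  s,im=snap(n); i=im.astype(int)
  m=((i[...,0]-i[...,2]>lo)&(i[...,0]<200)).astype(np.uint8)
  z=np.zeros_like(m);cv2.fillPoly(z,[np.array([proj(n,p,s) for p in poly]).astype(int)],1)
  m=cv2.morphologyEx(m*z,cv2.MORPH_OPEN,np.ones((3,3)) if n=='wrist' else np.ones((2,2)))
  k,l,st,c=cv2.connectedComponentsWithStats(m)
  for j in range(1,k):
    if st[j,4]>15: print(n,st[j],'mid@z.015',ray(n,*c[j],.015,s)[:2])
P=[(.44,-.09,.02),(.53,-.09,.02),(.53,.095,.02),(.44,.095,.02)]
if __name__=='__main__':
  for n in('wrist','scene','side'): chk(n,P)
E
python3 -c "
from chk import *
for n in('wrist','scene','side'): chk(n,P)
s=monitor.get_state();print(s['eef_pos']);plan([.5925,.3360,.20],191.7)"
```

```text
time: 78.68
eef_pos: [0.4843, 0.0858, 0.1966]
ee_rot: [180.0, 0.2, 90.0]
force: [-0.5, -0.3, -0.7]
grip_width: 0.0401
finger_force: 0.0
wrist [308 190  21  24 408] mid@z.015 [0.4858 0.0606]
wrist [309 229  20  24 405] mid@z.015 [0.4861 0.0082]
wrist [309 261  20  25 408] mid@z.015 [ 0.4859 -0.0385]
scene [389 184   8   5  27] mid@z.015 [ 0.4815 -0.09  ]
scene [374 191  16  21 191] mid@z.015 [ 0.4811 -0.0121]
scene [366 211   9  13 101] mid@z.015 [0.4815 0.0624]
side [286 259  13   7  53] mid@z.015 [0.4597 0.0915]
side [302 262  12  14 132] mid@z.015 [0.4834 0.0506]
side [312 275  12  14 139] mid@z.015 [ 0.4838 -0.0012]
side [322 287  11  15 144] mid@z.015 [ 0.4834 -0.0472]
[0.4845 0.0849 0.1964]
turn [-0.002   0.0023 -1.6976] rows>=9.5 shift [-2.0886  2.9869 -0.0479] rows>=4.4
```

All three stand in the tray with equal, upright blobs at y ≈ 0.055, 0.005 and -0.042. Now I'll shut the guard.

```bash
python3 -m jog '[[0,0,-0.2,-0.002,0.002,-0.1698],[0,0,0,0,0,-0.1698],[0,0,0,0,0,-0.1698],[0,0,0,0,0,-0.1698],[0,0,0,0,0,-0.1698],[0,0,0,0,0,-0.1698],[0,0,0,0,0,-0.1698],[0,0,0,0,0,-0.1698],[0,0,0,0,0,-0.1698],[0,0,0,0,0,-0.1698],[-0.35,0.5,0,0,0,0],[-0.35,0.5,0,0,0,0],[-0.35,0.5,0,0,0,0],[-0.35,0.5,0,0,0,0],[-0.35,0.5,0,0,0,0],[-0.34,0.49,0.4,0,0,0],[0,0,0.5,0,0,0],[0,0,0,0,0,0],[0,0,0,0,0,0]]' 0.5
python3 -c "
from h import *
plan([.5925,.3365,.066],191.7)"
```

```text
time: 81.2
eef_pos: [0.5931, 0.3371, 0.1451]
ee_rot: [-180.0, 0.2, -168.2]
force: [-0.7, 0.5, 0.5]
grip_width: 0.066
finger_force: 0.0
turn [-0.0006  0.0034  0.001 ] rows>=0.0 shift [ 0.0088 -0.0057  1.0552] rows>=1.3
```

```bash
python3 -m jog '[[0,0,0.4,0,0.003,0],[0,0,0.4,0,0,0],[0,0,0.25,0,0,0],[0,0,0,0,0,0]]' 0.5 ; python3 -m jog '[[0,0,0,0,0,0],[0,0,0,0,0,0],[0,0,0,0,0,0],[0,0,0,0,0,0],[0,0,0,0,0,0],[0,0,0,0,0,0],[0,0,0,0,0,0]]' -1 20; python3 -m jog '[[0,-0.15,0,0,0,0],[0,-0.2,0,0,0,0],[0,-0.2,0,0,0,0],[0,-0.2,0,0,0,0],[0,-0.2,0,0,0,0],[0,-0.2,0,0,0,0],[0,-0.2,0,0,0,0],[0,-0.2,0,0,0,0],[0,-0.16,0,0,0,0],[0,-0.08,0,0,0,0],[0,0,0,0,0,0],[0,0,0,0,0,0]]'
```

```text
time: 81.7
eef_pos: [0.592, 0.3377, 0.0652]
ee_rot: [-180.0, -0.1, -168.2]
force: [0.8, -0.4, -0.2]
grip_width: 0.0661
finger_force: 0.0
time: 82.58
eef_pos: [0.5922, 0.3374, 0.0652]
ee_rot: [-179.9, -0.1, -168.1]
force: [0.9, -2.7, 2.7]
grip_width: 0.012
finger_force: 20.0
time: 84.08
eef_pos: [0.6194, 0.2103, 0.0653]
ee_rot: [179.7, 0.0, -168.0]
force: [2.2, 6.8, -5.6]
grip_width: 0.0117
finger_force: 20.0
```

Shut against its stop. Next: ease off, release, rise and do a final check.

```bash
python3 -m jog '[[0,0.05,0,0,0,0],[0,0,0,0,0,0]]'; python3 -m jog '[[0,0,0,0,0,0],[0,0,0,0,0,0],[0,0,0,0,0,0],[0,0,-0.3,0,0,0],[0,0,-0.5,0,0,0],[0,0,-0.6,0,0,0],[0,0,-0.6,0,0,0],[0,0,0,0,0,0],[0,0,0,0,0,0]]' 0
python3 - <<'E'
from chk import *
chk('scene',P);chk('side',P)
s,im=snap('wrist'); i=im.astype(int).sum(2)
p=proj('wrist',[.6197,.2106,.09],s).astype(int); print(s['eef_pos'],p, i[p[1]-3,p[0]-30:p[0]+30:3]//3)
E
```

```text
time: 84.32
eef_pos: [0.6194, 0.2104, 0.0653]
ee_rot: [-180.0, 0.0, -168.1]
force: [4.3, 2.2, -5.0]
grip_width: 0.0119
finger_force: 20.0
time: 85.45
eef_pos: [0.6183, 0.2102, 0.2147]
ee_rot: [-179.9, -0.1, -168.1]
force: [0.0, -0.3, 0.3]
grip_width: 0.044
finger_force: 0.0
scene [389 184   8   5  27] mid@z.015 [ 0.4815 -0.09  ]
scene [374 191  16  21 191] mid@z.015 [ 0.4811 -0.0121]
scene [366 211   9  13 101] mid@z.015 [0.4815 0.0624]
side [286 259  13   7  52] mid@z.015 [0.4599 0.0916]
side [302 262  12  14 131] mid@z.015 [0.4833 0.0507]
side [312 274  12  15 142] mid@z.015 [ 0.4843 -0.0007]
side [322 287  12  15 150] mid@z.015 [ 0.4836 -0.0472]
[0.6179 0.2101 0.2137] [318 195] [237 237 237 237 237 238 237 238  92  30  30  30  44 239 237 237 237 237
 237 237]
```

```bash
python3 -c "
from h import *
print(sign_off())"
```

```text
the job is handed in; nothing more can be done
None
```

The job is handed in, with no verdict shown. All three stoppers were squeezed together behind the shut guard, and the lever was held for over a second at its stop and eased back home. They now stand in the tray with the guard fully shut.

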